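# Charge the hot glue pot at the book-repair bench

### The job

The glue pot on the book-repair bench needs charging. Clear any books off the cork heat mat into the wooden crate; use the orange-handled lid lifter to lift the hot lid by its loop, keep it level and set it down on the heat mat; put exactly three of the five amber glue blocks into the pot, and with the lifter put the lid back so that it sits home on the pot. Never touch the hot lid with the gripper or arm itself, stand the lifter back upright on its green pad at the end, and leave the tin, mug, bottle and roll of tape where they are.

Things in the scene. Friction and masses are not known exactly. Their poses are not given: they have to be found in the camera images.
- pot: Fixed round black glue pot, small red control box on its -x face (to x = -119 mm): outer radius 90, inner radius 76, rim 90 and inner floor 15 mm above its origin. Origin: centre of its underside on the bench, z up. Its outside is insulated and may be touched. Its x lies within 0.3 rad of world x.
- lid: Loose hot steel lid, 0.22 to 0.35 kg; only the lifter may touch it. Plug of radius 70 mm, 6 deep, drops into the pot's mouth (6 mm play); plate of radius 79, 6 thick, rests on the rim; square-cornered loop on top. Origin: centre of plug's underside, 84 mm above the pot's origin when home, 6 mm above the bench when on the mat. Plate top 12 mm above origin. Starts within 0.45 rad of the pot's yaw.
- loop (a point): Middle of the crossbar of the lid's loop, 53 mm above the lid's origin. The loop stands in the lid's y-z plane: crossbar along the lid's y, round, 10 mm thick (underside 48, top 58 mm above the origin), legs 10 mm thick at y = +-45 mm; opening 80 wide, 36 mm high. It may be entered from the lid's -x or +x side.
- lifter: Loose lid lifter, 0.16 kg, 150 mm tall, stands upright on its own fork. Origin: underside of the fork, straight below the handle; z up, x the way the prongs point (within 0.4 rad of world +x at the start). Two prongs along x at y = +-20 mm (48 mm over all), 8 high, x = -48 to +22 mm, upturned tips at x = 17 to 22 whose tops are 18 mm up. Back plate x = -22 to -14, y = +-24, up to z = 88 mm.
- lifter_grip (a point): Point to grip on the lifter's orange handle, 125 mm above its underside. The handle is 22 x 22 mm in section, z = 88 to 150 mm, centred on x = y = 0; below it an arm (z = 80 to 88 mm) joins the back plate. The loop's crossbar rides on the prongs between plate and tips, best at x = 0 to 4 mm: the load then hangs under the handle.
- pad: Fixed green pad for the lifter, 120 x 80 x 3 mm. Origin: centre of its underside on the bench. It is either on the left or the right, beyond the middle of the bench.
- heat_mat: Fixed square cork heat mat, 180 x 180 x 6 mm. Origin: centre of its underside. It lies left or right, with the crate on the other side.
- crate: Fixed open shallow crate of light wood, outside 170 (x) x 200 (y) x 45 (z) mm, walls 8 mm, floor 8 mm thick. Origin: centre of its underside.
- glue_board: Fixed thin grey board, 110 x 320 x 3 mm, on which the five glue blocks start, side by side 68 mm apart. Origin: centre of its underside.
- block1: An amber glue block, 64 (x) x 26 (y) x 26 (z) mm, 50 g. Origin: the block's centre. All five are alike and any three of them will do.
- block2: An amber glue block, 64 (x) x 26 (y) x 26 (z) mm, 50 g. Origin: the block's centre. All five are alike and any three of them will do.
- block3: An amber glue block, 64 (x) x 26 (y) x 26 (z) mm, 50 g. Origin: the block's centre. All five are alike and any three of them will do.
- block4: An amber glue block, 64 (x) x 26 (y) x 26 (z) mm, 50 g. Origin: the block's centre. All five are alike and any three of them will do.
- block5: An amber glue block, 64 (x) x 26 (y) x 26 (z) mm, 50 g. Origin: the block's centre. All five are alike and any three of them will do.
- book1: A pocket-size book lying flat, 80 (x) x 52 (y) x 24 (z) mm, 80 g, red cover. Origin: centre of its underside. Lies on the cork mat at the start; may be absent (None). The task wants it lying in the wooden crate.
- book2: A pocket-size book lying flat, 80 (x) x 52 (y) x 24 (z) mm, 80 g, blue cover. Origin: centre of its underside. Lies on the cork mat at the start; may be absent (None). The task wants it lying in the wooden crate.
- book3: A pocket-size book lying flat, 80 (x) x 52 (y) x 24 (z) mm, 80 g, pink cover. Origin: centre of its underside. Lies on the cork mat at the start; may be absent (None). The task wants it lying in the wooden crate.
- can: Bystander: a tin, radius 33 mm, 75 mm tall, on the side opposite the green pad. Origin: centre of its underside. Leave it.
- mug: Bystander: a blue mug, radius 40 mm, 92 mm tall, at a far corner. Origin: centre of its underside. Leave it.
- glue_bottle: Bystander: a white bottle, radius 28 mm, 150 mm tall, at a far corner. Origin: centre of its underside. Leave it.
- tape: Bystander: a roll of tape lying flat, radius 45 mm, 24 mm tall, near the robot on its right. Origin: centre of its underside. Leave it.
There are look-alikes about, which are no part of the job. Leave any blue look-alike of the block2 alone.

How it is judged:
By the outcome, as a careful person would: the job done as asked, in the order asked, and still so for the second after the job is handed in, with the robot touching nothing.
Of book1, book2, book3 only 1 to 3 are there at a start; the rules pass over those that are not, and their reading is None.
At some moment in a run one of block1, block2, block3, block4, block5, book1, book2, book3 may be knocked a few centimetres aside while the robot is not near it.
It also fails if it takes over 210 s, if anything falls off the work surface, if the arm or the gripper's body presses on something with over 40 N, if the wrist force passes 120 N, or if a joint passes its speed limit or range.

### The arm

A 7-joint arm with a two-finger parallel gripper is mounted at the origin on the work surface. World frame = base frame: x ahead of the robot, y to its left, z up, the work surface at z = 0. Lengths are in m, angles in rad, forces in N, time in s.
With the tool pointing down it reaches from about 0.425 to 0.875 m from the base axis. Payload 4.7 kg.
Tool frame: the origin (TCP) lies midway between the tips of the shut fingers; the grasp point (between the pads) lies arm.pinch_z behind it (arm.pinch_z is the distance from the TCP to the grasp point, in m); z points along the fingers, y is the line along which they close (so a half turn about z gives the same grasp; the last joint's range is limited). The gripper opens to 87 mm and grips with 3 to 60 N. Pads are 19 mm wide; open, the fingers measure 117 mm over their backs; the gripper's body (75 mm by 190 mm) begins 51 mm behind the grasp point.
Start: joints at [-1.188, 0.321, -0.07, 1.45, 0.023, 1.371, -0.057], TCP at [0.234, 0.606, 0.223] pointing down, gripper open.
Joint ranges: [-2.86, 2.86], [-0.3, 2.09], [-1.38, 1.24], [0.06, 2.45], [-1.56, 4.7], [0.09, 2.05], [-2.69, 2.69]. Speed limits (rad/s): [2.57, 2.57, 3.14, 3.14, 3.14, 3.14, 3.14].

### API

Orientations are given as a 3x3 rotation matrix whose columns are the frame's x, y, z axes.
In Python, from workcell import arm gives the robot as it stands. The module is installed in compiled form; this text tells all that it offers.
- The arm moves only by the tool play_rows, never from a script. Its arguments are lists of equal length, an entry for each row: "linear": the shift along the tool's x, y, z in mm, a list of three; "yaw": the turn about the tool's z in degrees. A call has 1 to 5 rows; each row shifts and turns the commanded pose from where the row before left it, along the tool's axes as they then stand; what a row does not reach is not made up. A row lasts 1/12 s, in which the tool goes at most 41.7 mm and 7.16 degrees, less where a joint would pass 70% of its speed; a pose out of reach is approached as far as the arm can. A call with a gripper value outside its range is refused whole. "jaw" is the closure in counts, from 0 (fully open) to 255 (shut), set as the call begins (left out, the last holds). The fingers move at their own pace and stop on an object; "grip_force" is the grip in N (left out, the last holds). Time passes only in rows, so rows that do not move let the fingers close. It gives the time, the measured TCP pose, the force, the opening and the grip force at its end, in the units of the state.
- arm.read_state(): the state, without advancing time (a new reading comes with each control period).
- arm.grab_frame(name): name is "side" or "top" or "wrist"; returns a dict with "color" (420x560x3 uint8, blue, green, red), "camera_matrix" (3x3 intrinsics, pixels), "extrinsics" (4x4, takes a point from camera to world coordinates); the wrist camera has in their place "mount" (4x4, takes a point from camera to tool coordinates, whose origin is the TCP and whose axes are the flange's). Camera axes: x right, y up, looking along -z (the intrinsics and any distortion apply to the point x, -y, -z); pixel columns grow to the right and rows downward; lengths in m; the calibration is good to about 2 mm. A picture is of the moment at which its call begins: read the wrist's pose just before it. There is no depth.
- arm.hand_in(): hands the job in; it is judged then, once.
The state is a dict: "t": time; "joint_pos": joint angles; "qvel": joint speeds; "joint_efforts": joint torques, N m; "position": TCP position; "tool_rot": TCP orientation; "contact_force": force on the tool from outside, world axes, zero at the start; "moment": the same for the moment, N m; "finger_gap": finger opening in m; "gripper_force": force on a finger pad.
Only numpy, scipy, OpenCV 4.12 (cv2) and the standard library are available. Lean on these libraries where they do the work, as an engineer would, in place of code of your own. Each camera call takes 0.05 s, during which the arm holds its last target. There are 200 camera calls.

## Working session

There is one attempt and no reset: what is moved stays moved. The work goes in short steps, Python scripts to look and compute and a tool call to move; the robot and the scene stay as the last step left them, time stands still between calls to the robot, and variables do not carry over. Pictures are saved under pics/ and viewed, at most 14 in all, crops included, and the job is handed in when it is done.

Besides the shell and the picture viewer there is one more tool, called after ">>>" as name(argument=value, ...), one argument or row to a line, values as JSON. play_rows: Moves the arm, as the interface text tells. Its arguments: {"type":"object","properties":{"linear":{"type":"array","items":{"type":"array","items":{"type":"number"}}},"yaw":{"type":"array","items":{"type":"number"}},"jaw":{"type":"number"},"grip_force":{"type":"number"}},"required":["linear","yaw"]}

```bash
mkdir -p pics; cat > h.py <<'E'
import numpy as np, cv2
from workcell import arm
def grab(n,save=None):
    s=arm.read_state(); f=arm.grab_frame(n)
    K=np.array(f["camera_matrix"])
    if n=="wrist":
        T=np.eye(4);T[:3,:3]=s["tool_rot"];T[:3,3]=s["position"];E=T@np.array(f["mount"])
    else: E=np.array(f["extrinsics"])
    im=np.array(f["color"])
    if save: cv2.imwrite("pics/"+save,im)
    return im,K,E,f
def ray(u,v,K,E,z):
    d=np.linalg.inv(K)@[u,v,1]; d=E[:3,:3]@[d[0],-d[1],-d[2]]
    o=E[:3,3]; return o+d*(z-o[2])/d[2]
def proj(p,K,E):
    c=E[:3,:3].T@(np.array(p)-E[:3,3]); q=K@[c[0],-c[1],-c[2]]; return q[:2]/q[2]
E
python3 - <<'E'
from h import *
for n in ("top","side","wrist"):
    im,K,E,f=grab(n,n+"0.png"); print(n,list(f),K.round(1).tolist(),E.round(3).tolist())
    print({k:f[k] for k in f if k not in("color","camera_matrix","extrinsics")})
s=arm.read_state();print({k:np.round(v,3).tolist() for k,v in s.items()},arm.pinch_z)
E
```

```text
top ['color', 'camera_matrix', 'extrinsics'] [[384.3, 0.0, 278.0], [0.0, 384.3, 207.5], [0.0, 0.0, 1.0]] [[0.029, 0.997, -0.072, 0.382], [-1.0, 0.028, -0.01, 0.008], [-0.008, 0.072, 0.997, 1.04], [0.0, 0.0, 0.0, 1.0]]
{}
side ['color', 'camera_matrix', 'extrinsics'] [[485.0, 0.0, 277.1], [0.0, 485.0, 212.9], [0.0, 0.0, 1.0]] [[0.699, 0.357, -0.62, -0.3], [-0.715, 0.362, -0.598, -0.737], [0.011, 0.861, 0.508, 0.721], [0.0, 0.0, 0.0, 1.0]]
{}
wrist ['color', 'camera_matrix', 'mount'] [[299.1, 0.0, 278.1], [0.0, 299.1, 208.6], [0.0, 0.0, 1.0]] [[0.361, -0.906, -0.223, 0.175], [0.933, 0.349, 0.089, 0.629], [-0.002, -0.24, 0.971, 0.383], [0.0, 0.0, 0.0, 1.0]]
{'mount': array([[-3.60986367e-05,  9.70759381e-01,  2.40054624e-01,
         6.41273090e-02],
       [ 9.99999919e-01, -6.10012751e-05,  3.97060438e-04,
         1.28509701e-04],
       [ 4.00093783e-04,  2.40054619e-01, -9.70759301e-01,
        -1.61838350e-01],
       [ 0.00000000e+00,  0.00000000e+00,  0.00000000e+00,
         1.00000000e+00]])}
{'t': 0.15, 'joint_pos': [-1.188, 0.322, -0.07, 1.451, 0.023, 1.371, -0.057], 'qvel': [0.001, -0.002, -0.001, -0.003, -0.001, -0.001, -0.0], 'joint_efforts': [-0.0, -49.18, -0.405, -31.288, -0.064, 0.04, 0.0], 'position': [0.234, 0.606, 0.222], 'tool_rot': [[-0.933, 0.36, -0.0], [0.36, 0.933, -0.001], [-0.0, -0.001, -1.0]], 'contact_force': [-0.03, -0.199, -0.01], 'moment': [-0.03, -0.027, 0.011], 'gripper_force': 0.0, 'finger_gap': 0.087} 0.0187
```

View pics/top0.png

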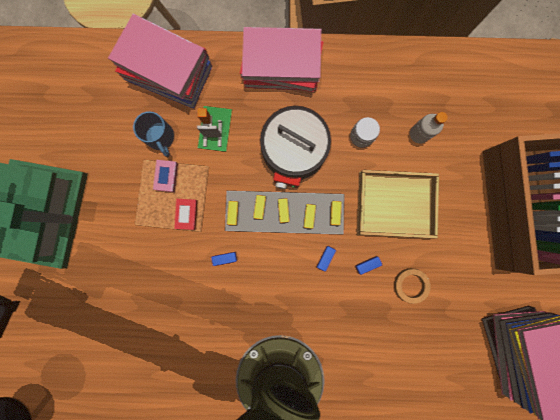

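View pics/side0.png

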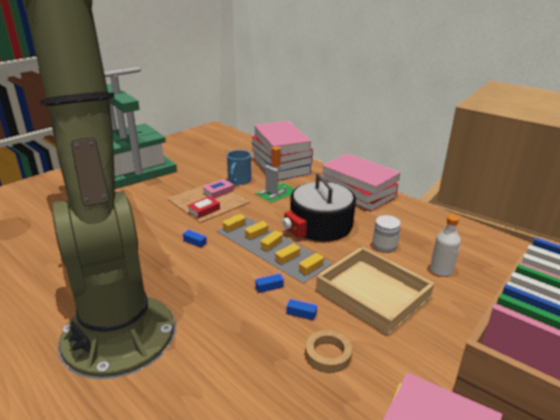

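```bash
cat >> h.py <<'E'
def blobs(im,lo,hi,amin=30,roi=None):
    m=cv2.inRange(cv2.cvtColor(im,cv2.COLOR_BGR2HSV),np.array(lo),np.array(hi))
    if roi is not None:
        k=np.zeros_like(m);u0,v0,u1,v1=roi;k[v0:v1,u0:u1]=1;m=m*k
    c,_=cv2.findContours(m,cv2.RETR_EXTERNAL,cv2.CHAIN_APPROX_NONE)
    return [x for x in c if cv2.contourArea(x)>amin]
def rect(c,K,E,z):
    P=np.array([ray(u,v,K,E,z)[:2]*1000 for u,v in c[:,0]],np.float32)
    (x,y),(w,h),a=cv2.minAreaRect(P)
    if w<h: w,h=h,w;a+=90
    a=(a+90)%180-90
    return [round(float(t),1) for t in(x,y,w,h,a)]  # centre, long, short, long-axis angle deg
E
python3 - <<'E'
from h import *
im,K,E,f=grab("top")
Y=([22,120,120],[34,255,255])
for nm,lo,hi,z in [("block",*Y,.029),("green",[50,100,60],[75,255,255],.003),("crate",[14,60,150],[24,150,255],.045),("red",[0,180,100],[4,255,255],.03),("pink",[150,70,100],[178,200,255],.03),("orange",[5,220,180],[14,255,255],.15),("grey",[0,0,90],[180,40,150],.003),("lid",[0,0,160],[180,40,255],.096)]:
    for c in blobs(im,lo,hi): print(nm,cv2.boundingRect(c),rect(c,K,E,z))
E
```

```text
block (304, 204, 12, 24) [435.1, -65.9, 60.5, 25.2, -5.3]
block (331, 201, 11, 24) [445.6, -134.9, 60.7, 24.9, -2.0]
block (227, 201, 11, 24) [437.9, 138.8, 60.6, 24.6, -2.0]
block (278, 199, 11, 23) [448.3, 3.8, 60.1, 25.2, 6.3]
block (253, 195, 13, 24) [455.5, 67.5, 60.6, 24.6, -6.3]
green (0, 167, 50, 96) [421.8, 724.4, 246.5, 137.7, -7.9]
green (198, 106, 34, 45) [670.2, 198.6, 118.6, 76.7, -5.8]
crate (396, 269, 35, 35) [262.6, -332.3, 84.5, 84.4, -25.0]
crate (435, 177, 4, 58) [470.5, -392.8, 148.3, 7.7, -0.1]
crate (360, 173, 78, 66) [467.9, -296.5, 199.3, 158.8, 88.5]
crate (176, 172, 18, 27) [503.7, 264.7, 68.7, 43.3, 8.5]
crate (362, 170, 77, 6) [554.1, -297.9, 197.8, 7.1, 88.7]
crate (313, 0, 35, 5) [1012.8, -106.9, 91.7, 11.3, -88.6]
crate (290, 0, 8, 28) [978.2, -9.3, 75.7, 18.8, 1.5]
crate (63, 0, 89, 29) [964.6, 496.0, 239.6, 78.7, -88.6]
red (274, 172, 27, 14) [531.5, -3.5, 70.2, 22.2, 79.7]
pink (508, 377, 5, 23) [11.7, -582.7, 54.7, 7.5, 8.9]
pink (523, 325, 37, 95) [56.3, -663.1, 235.1, 91.7, -1.3]
pink (153, 160, 23, 32) [531.3, 321.7, 80.9, 52.0, -4.1]
pink (241, 27, 81, 51) [877.6, 21.0, 215.4, 138.4, -89.7]
pink (108, 15, 97, 79) [865.6, 361.9, 223.4, 143.6, 64.7]
grey (272, 192, 33, 41) [453.9, -17.0, 114.0, 68.8, 20.5]
grey (225, 191, 54, 41) [444.7, 87.3, 142.0, 107.4, 89.1]
grey (278, 131, 37, 22) [640.4, -25.7, 106.7, 17.9, 63.1]
lid (304, 352, 7, 8) [96.3, -62.9, 15.2, 15.0, -44.1]
lid (250, 350, 8, 8) [97.0, 65.5, 16.8, 16.4, -88.2]
lid (179, 206, 11, 17) [427.3, 248.4, 40.1, 23.1, -1.5]
lid (198, 124, 18, 5) [649.2, 201.7, 42.7, 10.2, -88.5]
lid (356, 118, 24, 22) [653.6, -200.8, 57.4, 53.3, -88.5]
lid (264, 110, 64, 62) [620.0, -21.9, 154.8, 154.5, -43.3]
```

>>> play_rows(
  linear=[
    [0,0,0],
    [0,0,0],
    [0,0,0],
  ],
  yaw=[-7.0,-7.0,-7.0],
)

```text
t: 0.45
position: [0.2342, 0.6061, 0.2223]
tool_rot: [[-1.0, -0.004, -0.0], [-0.004, 1.0, -0.001], [0.0, -0.001, -1.0]]
contact_force: [-0.2, -0.2, 0.3]
finger_gap: 0.0872
gripper_force: 0.0
```

>>> play_rows(
  linear=[
    [-35,0,-20],
    [-35,0,-20],
    [-35,-20,-20],
    [-30,-30,-20],
    [-25,-30,-20],
  ],
  yaw=[0,0,0,0,0],
)

```text
t: 0.87
position: [0.3887, 0.5312, 0.3174]
tool_rot: [[-1.0, 0.003, -0.0], [0.003, 1.0, -0.001], [0.0, -0.001, -1.0]]
contact_force: [0.1, 0.4, -0.6]
finger_gap: 0.0873
gripper_force: 0.0
```

>>> play_rows(
  linear=[
    [0,-40,-5],
    [0,-40,-5],
    [0,-40,-5],
    [0,-40,-5],
    [0,-40,0],
  ],
  yaw=[0,0,0,0,0],
)

```text
t: 1.28
position: [0.3866, 0.3305, 0.3387]
tool_rot: [[-1.0, 0.002, 0.001], [0.002, 1.0, 0.001], [-0.001, 0.001, -1.0]]
contact_force: [0.7, 0.2, 0.8]
finger_gap: 0.0871
gripper_force: 0.0
```

>>> play_rows(
  linear=[
    [-5,-40,0],
    [-5,-40,0],
    [-5,-40,0],
    [0,0,0],
    [0,0,0],
  ],
  yaw=[0,0,0,0,0],
)

```text
t: 1.7
position: [0.4019, 0.21, 0.3384]
tool_rot: [[-1.0, 0.007, 0.001], [0.007, 1.0, 0.001], [-0.001, 0.001, -1.0]]
contact_force: [-0.5, 0.5, 0.4]
finger_gap: 0.0872
gripper_force: 0.0
```

```bash
python3 - <<'E'
from h import *
im,K,E,f=grab("wrist","w1.png")
Y=([22,120,120],[34,255,255])
for nm,lo,hi,z in [("block",*Y,.029),("green",[50,100,60],[75,255,255],.003),("red",[0,180,100],[4,255,255],.03),("pink",[150,70,100],[178,200,255],.03),("orange",[5,220,180],[14,255,255],.15),("lid",[0,0,160],[180,40,255],.096),("cork",[5,60,100],[20,190,255],.006)]:
    for c in blobs(im,lo,hi,150): print(nm,cv2.boundingRect(c),rect(c,K,E,z))
E
```

```text
block (183, 191, 15, 37) [455.0, 66.9, 60.6, 22.4, -7.2]
block (140, 186, 22, 38) [447.5, 3.2, 61.8, 23.6, 6.4]
block (55, 186, 19, 37) [444.6, -135.5, 60.2, 22.9, -2.0]
block (227, 180, 14, 37) [436.7, 137.9, 59.6, 21.2, -2.2]
block (98, 179, 17, 38) [434.2, -66.3, 61.4, 23.3, -5.3]
green (254, 286, 43, 20) [627.0, 202.6, 77.3, 39.1, 88.5]
green (484, 184, 28, 44) [460.2, 586.1, 76.3, 30.1, -6.6]
green (511, 93, 49, 56) [323.1, 623.4, 85.8, 59.1, -9.2]
pink (329, 226, 36, 27) [510.0, 322.2, 55.4, 46.3, 82.9]
lid (304, 180, 18, 28) [417.0, 256.9, 38.1, 22.4, -1.4]
lid (62, 168, 187, 62) [423.3, 43.0, 249.2, 86.1, 89.6]
cork (197, 280, 143, 37) [630.0, 188.2, 262.4, 73.7, 89.5]
cork (91, 244, 13, 43) [560.7, -116.7, 85.0, 16.3, -15.1]
cork (139, 183, 29, 43) [450.6, -2.0, 71.0, 38.5, 6.7]
cork (225, 176, 19, 42) [439.3, 135.3, 71.2, 30.5, -2.0]
cork (97, 175, 26, 43) [437.1, -74.0, 73.4, 39.9, -5.9]
cork (0, 0, 560, 253) [343.8, 198.9, 898.1, 391.1, 89.6]
```

View pics/w1.png

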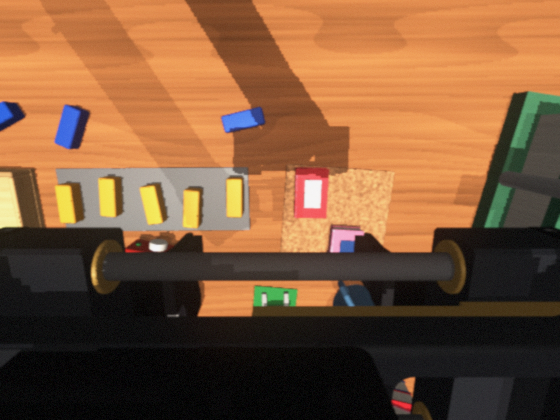

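```bash
python3 - <<'E'
from h import *
im,K,E,f=grab("top","t1.png")
h=cv2.cvtColor(im,cv2.COLOR_BGR2HSV)
print(h[200:225,145:170].reshape(-1,3).mean(0),h[240:260,145:200].reshape(-1,3).mean(0))
for c in blobs(im,[172,120,90],[180,255,255],60)+blobs(im,[0,200,90],[3,255,255],60): print("red",cv2.boundingRect(c),rect(c,K,E,.03))
for c in blobs(im,[150,70,100],[171,200,255],60,(130,150,215,240)): print("pink",cv2.boundingRect(c),rect(c,K,E,.03))
for uv in [(142,160),(208,164),(204,231),(136,229)]: print(ray(*uv,K,E,.006).round(3))
c=cv2.resize(im[150:240,125:215],None,fx=6,fy=6,interpolation=cv2.INTER_CUBIC); cv2.imwrite("pics/matcrop.png",c)
E
```

```text
[ 24.3728 102.2368  41.056 ] [ 15.51545455 155.65363636 136.7       ]
red (281, 81, 35, 7) [791.8, -26.4, 91.6, 14.7, 86.6]
pink (154, 160, 23, 31) [531.8, 320.6, 78.8, 51.5, -4.1]
[0.576 0.393 0.006]
[0.569 0.212 0.006]
[0.387 0.215 0.006]
[0.387 0.399 0.006]
```

View pics/matcrop.png

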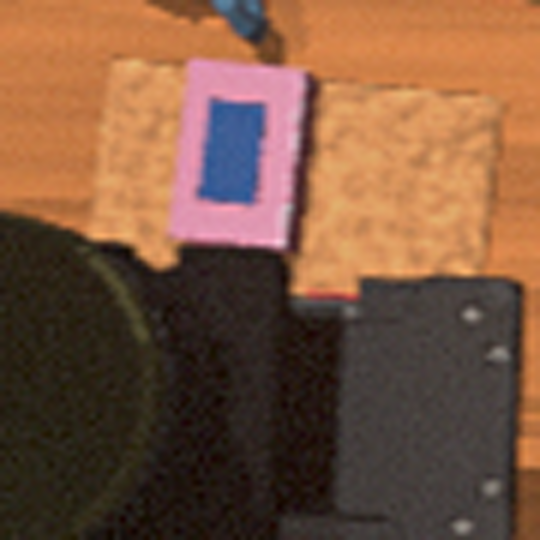

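```bash
python3 - <<'E'
from h import *
im,K,E,f=grab("top")
im=cv2.imread("pics/top0.png")
for lo,hi in (([165,150,90],[180,255,255]),([0,190,90],[6,255,255])):
  for c in blobs(im,lo,hi,60,(170,190,215,240)): print("red",cv2.boundingRect(c),rect(c,K,E,.03))
a,b=ray(144.2,159.7,K,E,.006),ray(208.3,166.2,K,E,.006)
print(a,b,np.degrees(np.arctan2(*(a-b)[:2][::1]))) 
m=cv2.inRange(cv2.cvtColor(im,cv2.COLOR_BGR2HSV),(5,60,100),(20,135,255))[155:240,130:215]
m=cv2.morphologyEx(m,cv2.MORPH_OPEN,np.ones((2,2)));m=cv2.morphologyEx(m,cv2.MORPH_CLOSE,np.ones((9,9)))
c=max(cv2.findContours(m,0,1)[0],key=cv2.contourArea)+np.array([130,155]); print(cv2.boundingRect(c),rect(c,K,E,.006))
h=cv2.cvtColor(im,cv2.COLOR_BGR2HSV);print(h[213:223,140:165].reshape(-1,3).mean(0))
E
```

```text
red (175, 199, 21, 31) [430.3, 261.5, 77.0, 50.4, -1.7]
[0.57653441 0.38655573 0.006     ] [0.56342701 0.21064996 0.006     ] 4.261448322454867Traceback (most recent call last):
  File "<stdin>", line 10, in <module>
ValueError: max() iterable argument is empty
```

```bash
cat >> h.py <<'E'
def to(x,y,z,a=None):
    "mm and deg of tool x axis; prints tool-axis shift (mm), then yaw"
    s=arm.read_state();R=np.array(s["tool_rot"]);p=np.array(s["position"])*1000
    c=np.degrees(np.arctan2(R[1,0],R[0,0]))
    yw=0 if a is None else -((a-c+180)%360-180)
    print("at",p.round(1),"ang %.1f"%c,"shift",(R.T@(np.array([x,y,z])-p)).round(1),"yaw %.1f"%yw,"t %.1f"%s["t"])
E
python3 -c "
from h import *
to(430,261.5,11,178.3)"
```

```text
at [400.8 213.6 337.7] ang 180.0 shift [-29.3  47.8 326.7] yaw 1.7 t 1.9
```

>>> play_rows(
  linear=[
    [-10,16,30],
    [-10,16,30],
    [-9.3,15.8,30],
    [0,0,40],
    [0,0,40],
  ],
  yaw=[0,0,0,1.7,0],
  jaw=0,
)

```text
t: 2.27
position: [0.4303, 0.2629, 0.166]
tool_rot: [[-1.0, 0.029, 0.0], [0.029, 1.0, 0.001], [-0.0, 0.001, -1.0]]
contact_force: [-0.0, -0.2, -0.6]
finger_gap: 0.0873
gripper_force: 0.0
```

>>> play_rows(
  linear=[
    [0,0,40],
    [0,0,40],
    [0,0,30],
    [0,0,0],
    [0,0,0],
  ],
  yaw=[0,0,0,0,0],
)

```text
t: 2.68
position: [0.429, 0.2605, 0.0565]
tool_rot: [[-1.0, 0.03, -0.004], [0.03, 1.0, -0.002], [0.003, -0.003, -1.0]]
contact_force: [0.7, 0.7, 1.2]
finger_gap: 0.0873
gripper_force: 0.0
```

```bash
python3 - <<'E'
from h import *
im,K,E,f=grab("wrist","w2.png")
for lo,hi in (([165,150,90],[180,255,255]),([0,190,90],[6,255,255])):
  for c in blobs(im,lo,hi,100): print("red",cv2.boundingRect(c),rect(c,K,E,.03))
to(430,261.5,11,178.3)
E
```

```text
red (246, 280, 72, 10) [465.4, 261.5, 49.3, 6.8, 88.4]
red (306, 218, 14, 34) [429.8, 283.0, 23.1, 8.7, -0.4]
red (243, 176, 79, 76) [415.4, 263.1, 50.6, 50.0, 89.4]
at [430.8 261.4  58.6] ang 178.3 shift [ 0.8  0.1 47.6] yaw -0.0 t 2.7
```

>>> play_rows(
  linear=[
    [0,0,24],
    [0,0,23],
    [0,0,0],
    [0,0,0],
  ],
  yaw=[0,0,0,0],
)

```text
t: 3.07
position: [0.4314, 0.2609, 0.0124]
tool_rot: [[-1.0, 0.031, 0.001], [0.031, 1.0, 0.001], [-0.001, 0.001, -1.0]]
contact_force: [-0.1, 0.9, 0.3]
finger_gap: 0.0869
gripper_force: 0.0
```

>>> play_rows(
  linear=[
    [0,0,0],
    [0,0,0],
    [0,0,0],
    [0,0,0],
    [0,0,0],
  ],
  yaw=[0,0,0,0,0],
  jaw=160,
  grip_force=20,
)

```text
t: 3.48
position: [0.4311, 0.2603, 0.0116]
tool_rot: [[-0.999, 0.032, 0.001], [0.032, 0.999, 0.001], [-0.001, 0.001, -1.0]]
contact_force: [0.2, 0.6, 0.1]
finger_gap: 0.0616
gripper_force: 0.0
```

>>> play_rows(
  linear=[
    [0,0,-15],
    [0,0,-30],
    [0,0,-40],
    [0,0,-40],
    [0,0,-30],
  ],
  yaw=[0,0,0,0,0],
)

```text
t: 3.9
position: [0.4314, 0.2603, 0.1694]
tool_rot: [[-0.999, 0.032, 0.003], [0.032, 0.999, 0.002], [-0.003, 0.002, -1.0]]
contact_force: [0.8, 1.0, -0.3]
finger_gap: 0.0341
gripper_force: 0.0
```

```bash
python3 - <<'E'
from h import *
im=cv2.imread("pics/top0.png");_,K,E,f=grab("top")
P=[cv2.minAreaRect(c) for c in blobs(im,[14,60,150],[24,150,255],300,(350,165,445,245))]
print(P)
m=cv2.inRange(cv2.cvtColor(im,cv2.COLOR_BGR2HSV),np.array([14,60,120]),np.array([26,160,255]));m[:165]=0;m[245:]=0;m[:,:350]=0;m[:,445:]=0
c=cv2.convexHull(cv2.findNonZero(m));print(cv2.boundingRect(c),rect(c,K,E,.045))
s=arm.read_state();print(s["finger_gap"],s["gripper_force"])
to(470,-256,160,180)
E
```

```text
[((399.4912109375, 203.7196502685547), (77.61793518066406, 65.66748809814453), 2.2906100749969482)]
(350, 170, 90, 69) [473.6, -282.9, 230.0, 170.1, 88.4]
0.03361283945056713 0.0
at [434.3 262.3 175.1] ang 178.1 shift [ -52.3 -517.    11.5] yaw -1.9 t 4.0
```

>>> play_rows(
  linear=[
    [0,0,0],
    [0,0,0],
    [0,0,0],
    [0,0,0],
    [0,0,0],
  ],
  yaw=[0,0,0,0,0],
  jaw=0,
)

```text
t: 4.37
position: [0.4299, 0.2594, 0.1643]
tool_rot: [[-0.999, 0.032, -0.002], [0.032, 0.999, -0.002], [0.002, -0.002, -1.0]]
contact_force: [-0.1, -0.1, 0.3]
finger_gap: 0.0588
gripper_force: 0.0
```

>>> play_rows(
  linear=[
    [0,0,40],
    [0,0,40],
    [0,0,30],
    [0,0,0],
    [0,0,0],
  ],
  yaw=[0,0,0,0,0],
)

```text
t: 4.78
position: [0.4292, 0.2589, 0.0542]
tool_rot: [[-0.999, 0.032, -0.004], [0.032, 0.999, -0.003], [0.004, -0.003, -1.0]]
contact_force: [-0.1, 1.2, 1.4]
finger_gap: 0.0858
gripper_force: 0.0
```

```bash
python3 - <<'E'
from h import *
im,K,E,f=grab("wrist","w3.png")
for lo,hi in (([165,150,90],[180,255,255]),([0,190,90],[6,255,255])):
  for c in blobs(im,lo,hi,100): print("red",cv2.boundingRect(c),rect(c,K,E,.03))
to(430,261.5,11,178.3)
E
```

```text
red (241, 280, 74, 11) [464.7, 257.0, 49.8, 7.5, 88.3]
red (302, 225, 14, 28) [431.8, 278.5, 18.7, 8.6, -0.7]
red (238, 173, 80, 79) [414.0, 258.6, 51.7, 50.2, -1.3]
at [430.9 260.1  56.3] ang 178.2 shift [ 0.9  1.4 45.3] yaw -0.1 t 4.8
```

>>> play_rows(
  linear=[
    [0,-2,23],
    [0,0,22],
    [0,0,0],
    [0,0,0],
  ],
  yaw=[0,0,0,0],
)

```text
t: 5.17
position: [0.4313, 0.2585, 0.0123]
tool_rot: [[-0.999, 0.032, 0.001], [0.032, 0.999, 0.001], [-0.001, 0.001, -1.0]]
contact_force: [-0.3, -0.8, 0.4]
finger_gap: 0.0874
gripper_force: 0.0
```

>>> play_rows(
  linear=[
    [0,0,0],
    [0,0,0],
    [0,0,0],
    [0,0,0],
    [0,0,0],
  ],
  yaw=[0,0,0,0,0],
  jaw=160,
  grip_force=20,
)

```text
t: 5.58
position: [0.431, 0.2583, 0.0116]
tool_rot: [[-0.999, 0.032, 0.001], [0.032, 0.999, 0.001], [-0.001, 0.001, -1.0]]
contact_force: [0.5, 0.9, -0.1]
finger_gap: 0.0616
gripper_force: 0.0
```

>>> play_rows(
  linear=[
    [0,0,0],
    [0,0,0],
    [0,0,0],
    [0,0,0],
    [0,0,0],
  ],
  yaw=[0,0,0,0,0],
)

```text
t: 6.0
position: [0.4307, 0.2581, 0.0111]
tool_rot: [[-0.999, 0.032, 0.0], [0.032, 0.999, 0.0], [-0.0, 0.0, -1.0]]
contact_force: [-0.3, -0.6, 3.9]
finger_gap: 0.0522
gripper_force: 20.0
```

>>> play_rows(
  linear=[
    [0,0,-15],
    [0,0,-25],
    [0,0,-35],
    [0,0,-35],
    [0,0,-30],
  ],
  yaw=[0,0,0,0,0],
)

```text
t: 6.42
position: [0.4306, 0.2579, 0.1526]
tool_rot: [[-0.999, 0.032, 0.0], [0.032, 0.999, 0.0], [-0.0, 0.0, -1.0]]
contact_force: [0.3, 0.8, -1.2]
finger_gap: 0.0516
gripper_force: 20.0
```

```bash
python3 - <<'E'
from h import *
to(473,-257,160,178.5)
E
```

```text
at [430.6 257.9 152.6] ang 178.2 shift [ -58.9 -513.3   -7.6] yaw -0.3 t 6.4
```

>>> play_rows(
  linear=[
    [-4.5,-25,0],
    [-4.5,-39.5,0],
    [-4.5,-39.5,0],
    [-4.5,-39.5,0],
    [-4.5,-39.5,0],
  ],
  yaw=[0,0,0,0,0],
)

```text
t: 6.83
position: [0.4468, 0.0726, 0.1505]
tool_rot: [[-1.0, 0.031, -0.0], [0.031, 1.0, 0.0], [0.0, 0.0, -1.0]]
contact_force: [0.4, 0.2, -0.1]
finger_gap: 0.0524
gripper_force: 20.0
```

>>> play_rows(
  linear=[
    [-4.5,-39.5,0],
    [-4.5,-39.5,0],
    [-4.5,-39.5,0],
    [-4.5,-39.5,0],
    [-4.5,-39.5,0],
  ],
  yaw=[0,0,0,0,0],
)

```text
t: 7.25
position: [0.4629, -0.1256, 0.1507]
tool_rot: [[-0.999, 0.032, 0.0], [0.032, 0.999, 0.0], [-0.0, 0.0, -1.0]]
contact_force: [2.5, 0.7, -0.8]
finger_gap: 0.0519
gripper_force: 20.0
```

>>> play_rows(
  linear=[
    [-4.5,-39.5,0],
    [-4.5,-39.5,0],
    [-5,-14,0],
    [0,0,0],
    [0,0,0],
  ],
  yaw=[0,0,0,0,0],
)

```text
t: 7.67
position: [0.4739, -0.2177, 0.1502]
tool_rot: [[-0.999, 0.034, -0.001], [0.034, 0.999, 0.0], [0.001, 0.0, -1.0]]
contact_force: [-0.1, 0.7, -1.0]
finger_gap: 0.0518
gripper_force: 20.0
```

```bash
python3 - <<'E'
from h import *
to(473,-257,17,178.5)
im,K,E,f=grab("top")
for c in blobs(im,[150,70,100],[171,200,255],60,(130,150,215,240)): print("pink",cv2.boundingRect(c),rect(c,K,E,.03))
E
```

```text
at [ 473.9 -217.7  150.2] ang 178.0 shift [ -0.7 -39.3 133.2] yaw -0.5 t 7.7
pink (154, 160, 23, 31) [531.6, 320.6, 79.0, 51.5, -4.1]
```

>>> play_rows(
  linear=[
    [0,-20,0],
    [0,-19,0],
    [0,0,40],
    [0,0,40],
    [0,0,33],
  ],
  yaw=[0,0,0,0,0],
)

```text
t: 8.13
position: [0.4732, -0.2536, 0.0359]
tool_rot: [[-1.0, 0.029, 0.0], [0.029, 1.0, 0.002], [0.0, 0.002, -1.0]]
contact_force: [0.6, 0.5, -0.8]
finger_gap: 0.0519
gripper_force: 20.0
```

>>> play_rows(
  linear=[
    [0,0,20],
    [0,0,0],
  ],
  yaw=[0,0],
)

```text
t: 8.3
position: [0.471, -0.2528, 0.014]
tool_rot: [[-1.0, 0.029, -0.006], [0.029, 1.0, 0.003], [0.006, 0.002, -1.0]]
contact_force: [-1.2, 0.4, -0.3]
finger_gap: 0.0519
gripper_force: 20.0
```

>>> play_rows(
  linear=[
    [0,0,0],
    [0,0,0],
    [0,0,0],
    [0,0,0],
  ],
  yaw=[0,0,0,0],
  jaw=70,
)

```text
t: 8.63
position: [0.4745, -0.2561, 0.0195]
tool_rot: [[-1.0, 0.031, 0.003], [0.031, 1.0, -0.0], [-0.003, -0.0, -1.0]]
contact_force: [-0.3, 0.6, 0.6]
finger_gap: 0.0618
gripper_force: 0.0
```

>>> play_rows(
  linear=[
    [0,0,-30],
    [0,0,-40],
    [0,0,-40],
    [0,0,-40],
  ],
  yaw=[0,0,0,0],
)

```text
t: 8.97
position: [0.4729, -0.2563, 0.1705]
tool_rot: [[-0.999, 0.033, 0.001], [0.033, 0.999, 0.0], [-0.001, 0.0, -1.0]]
contact_force: [0.6, 0.9, 0.8]
finger_gap: 0.063
gripper_force: 0.0
```

>>> play_rows(
  linear=[
    [-4,40,0],
    [-4,40,0],
    [-4,40,0],
    [-4,40,0],
    [-4,40,0],
  ],
  yaw=[0,0,0,0,0],
  jaw=0,
)

```text
t: 9.38
position: [0.4999, -0.0551, 0.1694]
tool_rot: [[-0.999, 0.032, 0.003], [0.032, 0.999, 0.001], [-0.003, 0.001, -1.0]]
contact_force: [-0.0, 0.0, -0.7]
finger_gap: 0.0846
gripper_force: 0.0
```

>>> play_rows(
  linear=[
    [-4,40,0],
    [-4,40,0],
    [-4,40,0],
    [-4,40,0],
    [-4,40,0],
  ],
  yaw=[0,0,0,0,0],
)

```text
t: 9.8
position: [0.5262, 0.1445, 0.1693]
tool_rot: [[-0.999, 0.032, 0.002], [0.032, 0.999, 0.001], [-0.002, 0.001, -1.0]]
contact_force: [0.8, 1.0, 0.3]
finger_gap: 0.0868
gripper_force: 0.0
```

```bash
python3 - <<'E'
from h import *
to(531,321,160,176)
im,K,E,f=grab("top","t2.png")
for c in blobs(im,[150,70,100],[171,200,255],60,(130,150,215,240)): print("pink",cv2.boundingRect(c),rect(c,K,E,.03))
for c in blobs(im,[165,150,90],[180,255,255],60,(345,165,445,245)): print("red",cv2.boundingRect(c),rect(c,K,E,.032))
E
```

```text
at [526.2 144.5 169.3] ang 178.2 shift [  0.9 176.6   9.5] yaw 2.2 t 9.8
```

>>> play_rows(
  linear=[
    [0,40,0],
    [0,40,0],
    [0,40,0],
    [0,40,0],
    [0,17,0],
  ],
  yaw=[0,0,0,0,2.2],
)

```text
t: 10.27
position: [0.53, 0.3264, 0.1688]
tool_rot: [[-0.998, 0.064, 0.001], [0.064, 0.998, 0.004], [-0.0, 0.004, -1.0]]
contact_force: [-1.6, 0.5, 0.8]
finger_gap: 0.087
gripper_force: 0.0
```

>>> play_rows(
  linear=[
    [0,0,40],
    [0,0,40],
    [0,0,30],
    [0,0,0],
    [0,0,0],
  ],
  yaw=[0,0,0,0,0],
)

```text
t: 10.68
position: [0.5309, 0.3185, 0.0575]
tool_rot: [[-0.998, 0.07, -0.002], [0.07, 0.998, -0.002], [0.002, -0.002, -1.0]]
contact_force: [0.2, 0.6, 1.0]
finger_gap: 0.087
gripper_force: 0.0
```

```bash
python3 - <<'E'
from h import *
im,K,E,f=grab("wrist","w4.png")
for c in blobs(im,[145,60,80],[175,220,255],100): print("pink",cv2.boundingRect(c),rect(c,K,E,.03))
to(531.5,321,11,175.9)
im,K,E,f=grab("top","t2.png")
for c in blobs(im,[165,150,90],[180,255,255],60,(345,165,445,245)): print("red",cv2.boundingRect(c),rect(c,K,E,.032))
E
```

```text
pink (247, 279, 74, 10) [567.3, 319.5, 50.8, 6.9, 86.0]
pink (245, 171, 80, 82) [516.7, 323.1, 54.7, 50.7, -4.0]
at [532.6 319.5  59.6] ang 176.0 shift [ 1.2  1.4 48.6] yaw 0.1 t 10.7
```

>>> play_rows(
  linear=[
    [0,2,24],
    [0,0,24],
    [0,0,0],
    [0,0,0],
  ],
  yaw=[0,0,0,0],
)

```text
t: 11.12
position: [0.5324, 0.3215, 0.0115]
tool_rot: [[-0.998, 0.07, 0.001], [0.07, 0.998, 0.001], [-0.001, 0.001, -1.0]]
contact_force: [1.1, 0.8, -0.1]
finger_gap: 0.0868
gripper_force: 0.0
```

>>> play_rows(
  linear=[
    [0,0,0],
    [0,0,0],
    [0,0,0],
    [0,0,0],
    [0,0,0],
  ],
  yaw=[0,0,0,0,0],
  jaw=160,
  grip_force=20,
)

```text
t: 11.53
position: [0.5322, 0.3216, 0.0107]
tool_rot: [[-0.998, 0.07, 0.001], [0.07, 0.998, 0.001], [-0.001, 0.001, -1.0]]
contact_force: [-0.4, -1.2, 0.2]
finger_gap: 0.0615
gripper_force: 0.0
```

>>> play_rows(
  linear=[
    [0,0,0],
    [0,0,0],
    [0,0,0],
    [0,0,0],
    [0,0,0],
  ],
  yaw=[0,0,0,0,0],
)

```text
t: 11.95
position: [0.5318, 0.3214, 0.0101]
tool_rot: [[-0.998, 0.07, 0.0], [0.07, 0.998, 0.0], [-0.0, 0.0, -1.0]]
contact_force: [-0.2, 0.4, 3.3]
finger_gap: 0.0519
gripper_force: 20.0
```

>>> play_rows(
  linear=[
    [0,0,-15],
    [0,0,-25],
    [20,0,-30],
    [20,0,-30],
    [20,0,-30],
  ],
  yaw=[0,0,0,0,0],
)

```text
t: 12.37
position: [0.4709, 0.3249, 0.1402]
tool_rot: [[-0.997, 0.071, -0.001], [0.071, 0.997, -0.001], [0.001, -0.001, -1.0]]
contact_force: [1.0, 0.1, -1.6]
finger_gap: 0.052
gripper_force: 20.0
```

```bash
python3 - <<'E'
from h import *
to(473,-337,150,178.5)
im,K,E,f=grab("top","t2.png")
for c in blobs(im,[165,150,60],[180,255,255],60,(345,165,445,245)): print("red",cv2.boundingRect(c),rect(c,K,E,.032))
Y=([22,120,120],[34,255,255])
for c in blobs(im,*Y): print("bl",cv2.boundingRect(c),rect(c,K,E,.029))
E
```

```text
at [470.9 324.9 140.2] ang 175.9 shift [ -49.2 -660.    -9. ] yaw -2.6 t 12.4
bl (514, 331, 7, 19) [131.8, -606.6, 46.4, 7.8, 15.5]
bl (304, 204, 12, 24) [435.2, -65.7, 60.5, 24.9, -5.1]
bl (331, 201, 11, 24) [445.6, -134.9, 60.7, 24.9, -2.0]
bl (227, 201, 11, 23) [438.9, 138.2, 58.7, 24.5, -1.0]
bl (278, 199, 11, 23) [448.3, 3.8, 60.3, 25.1, 6.8]
bl (253, 195, 13, 24) [455.5, 67.5, 60.6, 24.7, -6.2]
```

>>> play_rows(
  linear=[
    [0,-20,-10],
    [-1,-39,0],
    [-1,-39,0],
    [-1,-39,0],
    [-1,-39,0],
  ],
  yaw=[-2.6,0,0,0,0],
)

```text
t: 12.83
position: [0.4702, 0.1477, 0.1495]
tool_rot: [[-1.0, 0.024, -0.0], [0.024, 1.0, -0.0], [0.0, -0.0, -1.0]]
contact_force: [0.3, -0.0, -0.7]
finger_gap: 0.0516
gripper_force: 20.0
```

>>> play_rows(
  linear=[
    [-1,-39,0],
    [-1,-39,0],
    [-1,-39,0],
    [-1,-39,0],
    [-1,-39,0],
  ],
  yaw=[0,0,0,0,0],
)

```text
t: 13.25
position: [0.4702, -0.0475, 0.1496]
tool_rot: [[-1.0, 0.025, 0.0], [0.025, 1.0, 0.0], [-0.0, 0.0, -1.0]]
contact_force: [1.1, 0.6, -0.6]
finger_gap: 0.0519
gripper_force: 20.0
```

>>> play_rows(
  linear=[
    [-1,-39,0],
    [-1,-39,0],
    [-1,-39,0],
    [-1,-39,0],
    [-1,-39,0],
  ],
  yaw=[0,0,0,0,0],
)

```text
t: 13.67
position: [0.4704, -0.2424, 0.1497]
tool_rot: [[-1.0, 0.025, 0.001], [0.025, 1.0, 0.0], [-0.001, 0.0, -1.0]]
contact_force: [1.1, 0.7, 0.1]
finger_gap: 0.0518
gripper_force: 20.0
```

>>> play_rows(
  linear=[
    [-1,-39,0],
    [-1,-39,0],
    [-1,-17,0],
    [0,0,0],
    [0,0,0],
  ],
  yaw=[0,0,0,0,0],
)

```text
t: 14.08
position: [0.4706, -0.3368, 0.1491]
tool_rot: [[-1.0, 0.028, -0.002], [0.028, 1.0, -0.0], [0.002, -0.0, -1.0]]
contact_force: [0.1, 0.6, -1.1]
finger_gap: 0.052
gripper_force: 20.0
```

```bash
python3 - <<'E'
from h import *
to(473,-337,17,178.5)
E
```

```text
at [ 470.6 -336.8  149.1] ang 178.4 shift [-2.600e+00 -1.000e-01  1.321e+02] yaw -0.1 t 14.1
```

>>> play_rows(
  linear=[
    [-2,0,40],
    [0,0,40],
    [0,0,30],
    [0,0,21],
    [0,0,0],
  ],
  yaw=[0,0,0,0,0],
)

```text
t: 14.5
position: [0.4714, -0.3315, 0.0143]
tool_rot: [[-1.0, 0.022, -0.007], [0.022, 1.0, 0.004], [0.007, 0.004, -1.0]]
contact_force: [-0.9, 1.1, -0.5]
finger_gap: 0.0522
gripper_force: 20.0
```

>>> play_rows(
  linear=[
    [0,0,0],
    [0,0,0],
    [0,0,0],
    [0,0,0],
  ],
  yaw=[0,0,0,0],
  jaw=70,
)

```text
t: 14.83
position: [0.4748, -0.336, 0.0207]
tool_rot: [[-1.0, 0.024, 0.003], [0.024, 1.0, -0.001], [-0.003, -0.001, -1.0]]
contact_force: [-0.8, -0.6, 0.4]
finger_gap: 0.0625
gripper_force: 0.0
```

>>> play_rows(
  linear=[
    [0,0,-30],
    [0,0,-40],
    [0,0,-40],
    [0,0,-40],
    [0,0,-40],
  ],
  yaw=[0,0,0,0,0],
)

```text
t: 15.25
position: [0.4732, -0.3359, 0.212]
tool_rot: [[-1.0, 0.026, 0.002], [0.026, 1.0, -0.0], [-0.002, -0.0, -1.0]]
contact_force: [1.1, -1.3, -1.0]
finger_gap: 0.063
gripper_force: 0.0
```

>>> play_rows(
  linear=[
    [0,30,-25],
    [0,30,-25],
    [0,30,-25],
    [0,40,0],
    [0,40,0],
  ],
  yaw=[0,0,0,0,0],
  jaw=0,
)

```text
t: 15.67
position: [0.4783, -0.1656, 0.2871]
tool_rot: [[-1.0, 0.028, 0.007], [0.028, 1.0, 0.0], [-0.007, 0.0, -1.0]]
contact_force: [1.0, 0.4, 0.2]
finger_gap: 0.0845
gripper_force: 0.0
```

>>> play_rows(
  linear=[
    [-5,40,0],
    [-10,40,0],
    [-15,38,0],
    [-15,38,0],
    [-15,38,0],
  ],
  yaw=[0,0,0,0,0],
)

```text
t: 16.08
position: [0.543, 0.0284, 0.2855]
tool_rot: [[-1.0, 0.025, 0.003], [0.025, 1.0, 0.002], [-0.003, 0.002, -1.0]]
contact_force: [0.7, -0.1, 0.1]
finger_gap: 0.0871
gripper_force: 0.0
```

>>> play_rows(
  linear=[
    [-20,30,0],
    [-25,0,0],
    [-25,0,0],
    [0,0,0],
    [0,0,0],
  ],
  yaw=[0,0,0,0,0],
)

```text
t: 16.5
position: [0.6137, 0.0545, 0.284]
tool_rot: [[-1.0, 0.026, -0.0], [0.026, 1.0, -0.001], [0.0, -0.001, -1.0]]
contact_force: [-0.6, -0.2, -1.0]
finger_gap: 0.087
gripper_force: 0.0
```

```bash
python3 - <<'E'
from h import *
to(700,60,300,180)
im,K,E,f=grab("wrist","w5.png")
im,K,E,f=grab("top","t3.png")
cv2.imwrite("pics/crate.png",cv2.resize(im[160:250,340:450],None,fx=5,fy=5))
E
```

```text
at [613.7  54.5 284. ] ang 178.5 shift [-86.1   7.7 -16.1] yaw -1.5 t 16.5
```

View pics/w5.png

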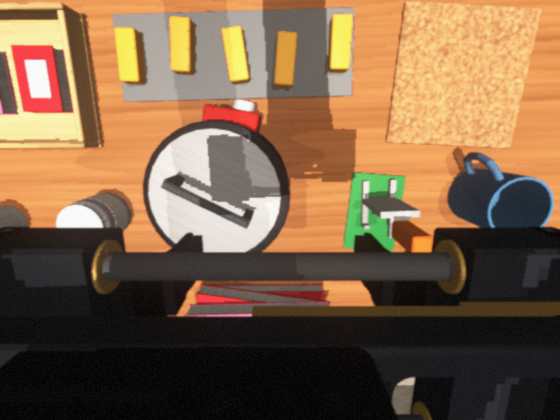

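View pics/t3.png

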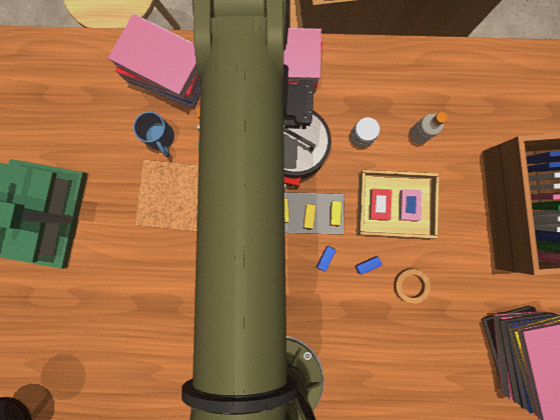

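```bash
python3 - <<'E'
from h import *
im,K,E,f=grab("wrist","w6.png")
a=cv2.resize(im[115:255,140:295],None,fx=3,fy=3,interpolation=cv2.INTER_CUBIC)
b=cv2.resize(im[160:260,340:450],None,fx=3,fy=3,interpolation=cv2.INTER_CUBIC)
c=np.zeros((420,800,3),np.uint8);c[:420,:465]=a;c[:300,468:468+330]=b
cv2.imwrite("pics/c6.png",c)
for nm,lo,hi,z in [("green",[50,100,40],[75,255,255],.003),("orange",[5,220,120],[14,255,255],.15)]:
    for q in blobs(im,lo,hi,60,(340,160,450,260)): print(nm,cv2.boundingRect(q),rect(q,K,E,z))
m=cv2.inRange(cv2.cvtColor(im,cv2.COLOR_BGR2HSV),np.array([8,40,90]),np.array([24,170,255]))
for uv in [(406,2),(539,8),(512,148),(387,144)]: print(ray(*uv,K,E,.006).round(4)*1000)
to(0,0,0)
E
```

```text
green (344, 174, 60, 78) [669.4, 197.6, 119.5, 77.3, -5.4]
[386.2 225.7   6. ]
[397.6 399.2   6. ]
[576.1 393.    6. ]
[565.8 212.2   6. ]
at [612.6  54.4 284.7] ang 178.5 shift [611.2 -70.4 284.3] yaw 0.0 t 16.6
```

View pics/c6.png

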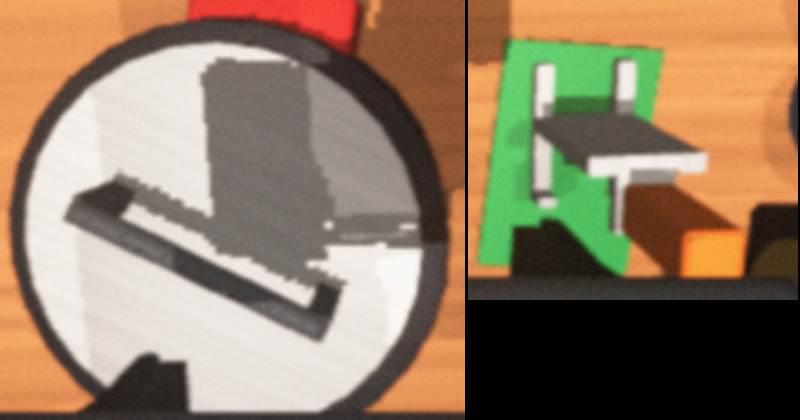

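```bash
python3 - <<'E'
from h import *
im,K,E,f=grab("wrist")
R=lambda u,v,z:(ray(u,v,K,E,z)*1000).round(1)[:2]
a,b=R(164,184,.137),R(246.7,223.3,.137);print("bar",a,b,(a+b)/2,np.linalg.norm(a-b),np.degrees(np.arctan2(*(b-a)[::-1])))
l,r=R(365,181.7,.011),R(392.3,180.7,.011);print("prong ends",l,r,(l+r)/2,np.degrees(np.arctan2(*(r-l)[::-1])))
print("prong tips",R(365,160+205/3,.021),R(392.3,160+235/3,.021))
print("handle top",R(422,249.5,.153))
# lid plate: white pixels fit
h=cv2.cvtColor(im,cv2.COLOR_BGR2HSV)
m=cv2.inRange(h,np.array([0,0,75]),np.array([180,60,255]));m[:115]=0;m[240:]=0;m[:,:140]=0;m[:,295:]=0
m=cv2.morphologyEx(m,cv2.MORPH_OPEN,np.ones((3,3)))
c=max(cv2.findContours(m,0,1)[0],key=cv2.contourArea);hl=cv2.convexHull(c)
P=np.array([R(u,v,.096) for u,v in hl[:,0] if v<225])
def fit(P):
    A=np.c_[2*P,np.ones(len(P))];s=np.linalg.lstsq(A,(P**2).sum(1),rcond=None)[0];return s[:2],np.sqrt(s[2]+s[0]**2+s[1]**2)
print("lid",fit(P))
t=cv2.imread("pics/top0.png");_,K,E,_=grab("top")
for lo,hi in (([4,150,120],[13,255,255]),):
  for q in blobs(t,lo,hi,40,(190,100,215,135)): print("or",cv2.boundingRect(q),rect(q,K,E,.153))
m=cv2.inRange(cv2.cvtColor(t,cv2.COLOR_BGR2HSV),np.array([0,0,160]),np.array([180,40,255]));m[:100]=0;m[178:]=0;m[:,:255]=0;m[:,335:]=0
c=cv2.convexHull(max(cv2.findContours(m,0,1)[0],key=cv2.contourArea));print("lidtop",fit(np.array([R(u,v,.096) for u,v in c[:,0]])))
m=cv2.inRange(cv2.cvtColor(t,cv2.COLOR_BGR2HSV),np.array([0,0,0]),np.array([180,255,60]));m[:100]=0;m[185:]=0;m[:,:255]=0;m[:,335:]=0
c=cv2.convexHull(max(cv2.findContours(m,0,1)[0],key=cv2.contourArea));P=np.array([R(u,v,.09) for u,v in c[:,0]]);print("pot",fit(P))
E
```

```text
bar [595.5 -64.6] [640.5  19.6] [618.  -22.5] 95.4706237541161 61.87808972993686
prong ends [619.  181.7] [618.5 221.7] [618.75 201.7 ] 90.71615994547041
prong tips [687.5 181.9] [704.3 223.6]
handle top [669.1 203.5]
lid (array([618.81716458, -19.7569495 ]), np.float64(83.21985702789848))
or (190, 100, 25, 35) [659.4, 211.0, 98.3, 45.1, -27.1]
lidtop (array([619.50238434, -22.10203282]), np.float64(78.06433671954426))
pot (array([602.25516996, -18.94285431]), np.float64(80.4509435821085))
```

>>> play_rows(
  linear=[
    [0,0,0],
    [-11,30,0],
    [-11,30,0],
    [-11,30,0],
    [-11,30,0],
  ],
  yaw=[-2.2,0,0,0,0],
  jaw=0,
)

```text
t: 17.17
position: [0.6555, 0.1767, 0.2849]
tool_rot: [[-1.0, -0.013, 0.001], [-0.013, 1.0, 0.002], [-0.001, 0.002, -1.0]]
contact_force: [0.6, -0.0, -0.4]
finger_gap: 0.087
gripper_force: 0.0
```

>>> play_rows(
  linear=[
    [-10,28,0],
    [0,0,0],
    [0,0,0],
    [0,0,0],
  ],
  yaw=[0,0,0,0],
)

```text
t: 17.5
position: [0.665, 0.2027, 0.2842]
tool_rot: [[-1.0, -0.013, 0.0], [-0.013, 1.0, -0.001], [-0.0, -0.001, -1.0]]
contact_force: [-0.2, -0.8, -0.3]
finger_gap: 0.0871
gripper_force: 0.0
```

```bash
python3 - <<'E'
from h import *
to(667,202.5,109,180.7)
im,K,E,f=grab("wrist","w7.png");print(proj([.667,.2025,.153],K,E),proj([.619,.202,.011],K,E))
cv2.imwrite("pics/c7.png",cv2.resize(im[130:290,180:380],None,fx=4,fy=3.7,interpolation=cv2.INTER_CUBIC))
E
```

```text
at [665.  202.7 284.2] ang -179.3 shift [-1.900e+00 -1.000e-01  1.752e+02] yaw 0.0 t 17.5
[278.34167327 202.48542952] [278.44489032 147.73024064]
```

View pics/c7.png

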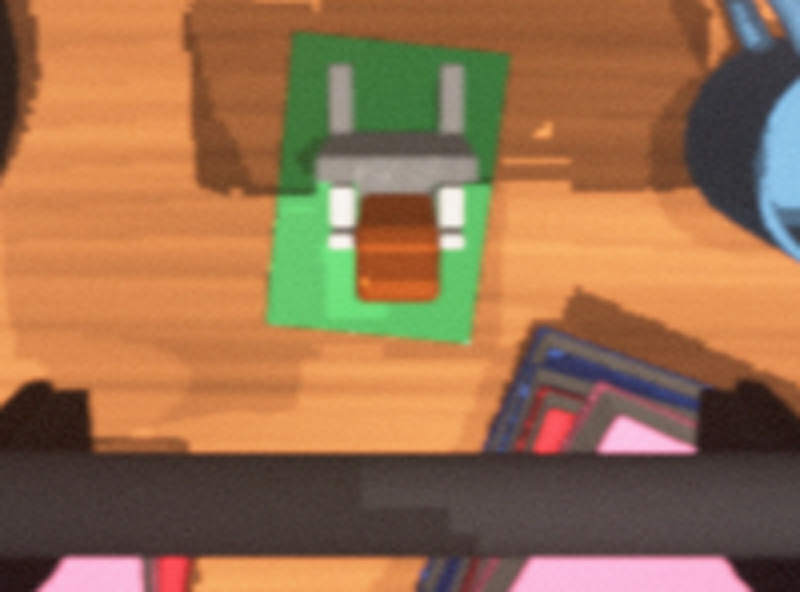

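>>> play_rows(
  linear=[
    [-3,1,35],
    [0,0,40],
    [0,0,40],
    [0,0,30],
    [0,0,20],
  ],
  yaw=[0,0,0,0,0],
)

```text
t: 17.97
position: [0.6662, 0.202, 0.1156]
tool_rot: [[-1.0, -0.011, -0.004], [-0.011, 1.0, -0.002], [0.004, -0.002, -1.0]]
contact_force: [-0.3, -0.3, -1.2]
finger_gap: 0.0872
gripper_force: 0.0
```

>>> play_rows(
  linear=[
    [0,0,10],
    [0,0,0],
    [0,0,0],
    [0,0,0],
  ],
  yaw=[0,0,0,0],
)

```text
t: 18.3
position: [0.6698, 0.2044, 0.1115]
tool_rot: [[-1.0, -0.013, 0.004], [-0.013, 1.0, 0.001], [-0.004, 0.001, -1.0]]
contact_force: [0.4, 1.0, 0.7]
finger_gap: 0.0872
gripper_force: 0.0
```

>>> play_rows(
  linear=[
    [0,0,0],
    [0,0,0],
    [0,0,0],
    [0,0,0],
    [0,0,0],
  ],
  yaw=[0,0,0,0,0],
  jaw=255,
  grip_force=45,
)

```text
t: 18.72
position: [0.6684, 0.2048, 0.1092]
tool_rot: [[-1.0, -0.014, 0.0], [-0.014, 1.0, 0.0], [-0.0, 0.0, -1.0]]
contact_force: [-0.6, 0.1, 0.6]
finger_gap: 0.0615
gripper_force: 0.0
```

>>> play_rows(
  linear=[
    [0,0,0],
    [0,0,0],
    [0,0,0],
    [0,0,0],
    [0,0,0],
  ],
  yaw=[0,0,0,0,0],
)

```text
t: 19.13
position: [0.6683, 0.2047, 0.1088]
tool_rot: [[-1.0, -0.013, 0.0], [-0.013, 1.0, 0.0], [-0.0, 0.0, -1.0]]
contact_force: [0.6, 0.5, 0.5]
finger_gap: 0.0284
gripper_force: 0.0
```

>>> play_rows(
  linear=[
    [0,0,0],
    [0,0,0],
    [0,0,0],
    [0,0,0],
  ],
  yaw=[0,0,0,0],
)

```text
t: 19.47
position: [0.6682, 0.2046, 0.1086]
tool_rot: [[-1.0, -0.013, -0.0], [-0.013, 1.0, -0.0], [0.0, -0.0, -1.0]]
contact_force: [0.9, -0.6, -0.3]
finger_gap: 0.0217
gripper_force: 45.0
```

```bash
python3 - <<'E'
from h import *
to(667,202.5,109,180.7)
s=arm.read_state();print(s["finger_gap"],s["gripper_force"])
E
```

```text
at [668.2 204.6 108.6] ang -179.2 shift [ 1.2 -2.1 -0.4] yaw 0.1 t 19.5
0.0216850244066024 44.970432836562395
```

>>> play_rows(
  linear=[
    [0,0,-15],
    [0,0,-30],
    [0,0,-30],
    [0,0,-30],
    [0,0,-15],
  ],
  yaw=[0,0,0,0,0],
)

```text
t: 19.88
position: [0.6696, 0.2049, 0.2332]
tool_rot: [[-1.0, -0.013, 0.005], [-0.013, 1.0, 0.002], [-0.005, 0.002, -1.0]]
contact_force: [-0.1, 0.4, -1.8]
finger_gap: 0.022
gripper_force: 45.0
```

>>> play_rows(
  linear=[
    [10,-17,0],
    [19,-32,0],
    [19,-32,0],
    [19,-32,0],
    [19,-32,0],
  ],
  yaw=[0,0,0,0,0],
)

```text
t: 20.3
position: [0.583, 0.0571, 0.2285]
tool_rot: [[-1.0, -0.014, -0.0], [-0.014, 1.0, -0.0], [0.0, -0.0, -1.0]]
contact_force: [0.1, -1.0, 0.2]
finger_gap: 0.0218
gripper_force: 45.0
```

>>> play_rows(
  linear=[
    [19,-32,0],
    [9,-16,0],
    [0,0,0],
    [0,0,0],
    [0,0,0],
  ],
  yaw=[0,0,7.1,7.1,7.1],
)

```text
t: 20.72
position: [0.5567, 0.01, 0.229]
tool_rot: [[-0.934, 0.357, 0.0], [0.357, 0.934, 0.001], [-0.0, 0.001, -1.0]]
contact_force: [-0.8, 0.7, -0.8]
finger_gap: 0.0217
gripper_force: 45.0
```

>>> play_rows(
  linear=[
    [0,0,0],
    [0,0,0],
    [0,0,0],
  ],
  yaw=[7.0,0,0],
)

```text
t: 20.97
position: [0.5569, 0.0105, 0.2288]
tool_rot: [[-0.889, 0.459, 0.0], [0.459, 0.889, 0.0], [0.0, 0.0, -1.0]]
contact_force: [-0.3, 0.1, -1.4]
finger_gap: 0.0221
gripper_force: 45.0
```

```bash
python3 - <<'E'
from h import *
to(556.5,10,210,152.5)
im,K,E,f=grab("side","s2.png")
cv2.imwrite("pics/cs2.png",cv2.resize(im[100:270,210:410],None,fx=4,fy=3.5,interpolation=cv2.INTER_CUBIC))
s=arm.read_state();print(s["finger_gap"],s["gripper_force"])
E
```

```text
at [556.9  10.5 228.8] ang 152.7 shift [ 0.2 -0.6 18.8] yaw 0.2 t 21.0
0.021472800857379633 44.97076948173344
```

View pics/cs2.png

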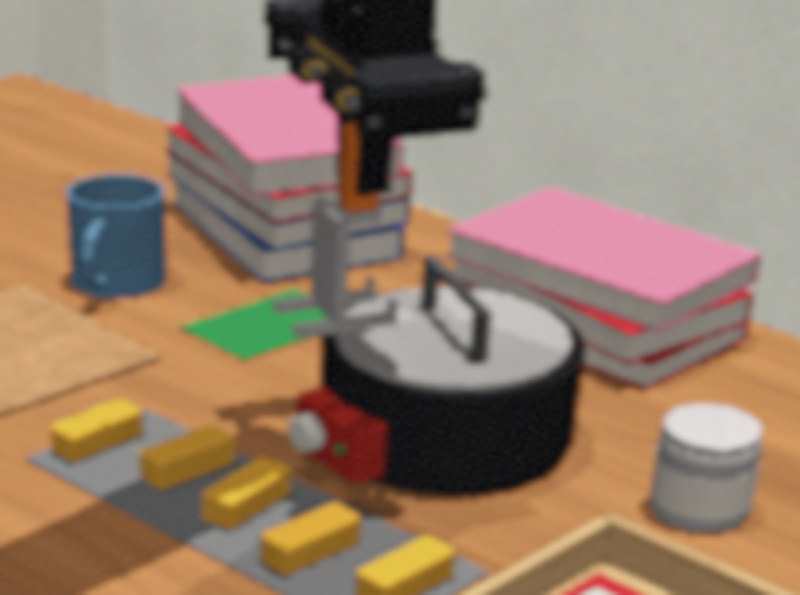

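```bash
python3 - <<'E'
from h import *
im,K,E,f=grab("side")
C=lambda p:((proj(np.array(p)/1000,K,E)-[210,100])*[4,3.5]).round(0)
a=np.radians(-27.5);ex=np.array([np.cos(a),np.sin(a),0]);ey=np.array([-ex[1],ex[0],0])
o=np.array([618.2,-22.3,84])
for y in(-50,50): print("bar top end",y,C(o+ey*y+[0,0,58]))
for y in(-45,45): print("leg foot",y,C(o+ey*y+[0,0,12]))
L=np.array([556.9,10.5,228.8-105.6])
for y in(-20,20): print("tip",C(L+ex*22+ey*y+[0,0,18]),"end",C(L-ex*48+ey*y+[0,0,8]))
E
```

```text
bar top end -50 [485. 308.]
bar top end 50 [426. 251.]
leg foot -45 [477. 359.]
leg foot 45 [425. 306.]
tip [399. 299.] end [297. 324.]
tip [377. 276.] end [277. 300.]
```

>>> play_rows(
  linear=[
    [0,0,10],
    [0,0,9],
    [0,0,0],
    [0,0,0],
  ],
  yaw=[0,0,0,0],
)

```text
t: 21.4
position: [0.5561, 0.0101, 0.2085]
tool_rot: [[-0.887, 0.462, -0.002], [0.462, 0.887, -0.0], [0.002, -0.002, -1.0]]
contact_force: [0.8, -0.9, -1.2]
finger_gap: 0.0218
gripper_force: 45.0
```

>>> play_rows(
  linear=[
    [-10,0,0],
    [-15,0,0],
    [-15,0,0],
    [0,0,0],
  ],
  yaw=[0,0,0,0],
)

```text
t: 21.73
position: [0.595, -0.0106, 0.2102]
tool_rot: [[-0.886, 0.464, 0.003], [0.464, 0.886, -0.002], [-0.004, -0.001, -1.0]]
contact_force: [0.1, -1.4, -1.3]
finger_gap: 0.0219
gripper_force: 45.0
```

```bash
python3 - <<'E'
from h import *
a=np.radians(-27.5)
to(618.2-2*np.cos(a),-22.3-2*np.sin(a),210,152.5)
im,K,E,f=grab("wrist","w8.png")
im,K,E,f=grab("side","s3.png")
cv2.imwrite("pics/cs3.png",cv2.resize(im[130:250,270:390],None,fx=6,fy=5,interpolation=cv2.INTER_CUBIC))
E
```

```text
at [595.  -10.6 210.2] ang 152.4 shift [-24.    0.3   0.3] yaw -0.1 t 21.7
```

View pics/cs3.png

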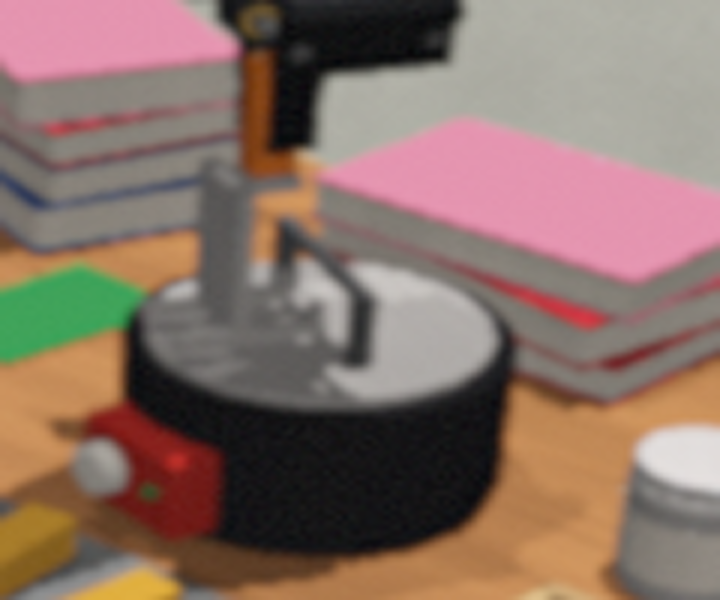

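>>> play_rows(
  linear=[
    [-8,0,0],
    [-8,0,0],
    [-8,0,0],
    [0,0,0],
    [0,0,0],
  ],
  yaw=[0,0,0,0,0],
)

```text
t: 22.25
position: [0.6139, -0.0199, 0.2097]
tool_rot: [[-0.886, 0.463, -0.0], [0.463, 0.886, -0.0], [0.0, -0.0, -1.0]]
contact_force: [-0.4, -0.7, -2.6]
finger_gap: 0.0217
gripper_force: 45.0
```

>>> play_rows(
  linear=[
    [0,0,-5],
    [0,0,-6],
    [0,0,-3],
    [0,0,-3],
    [0,0,-3],
  ],
  yaw=[0,0,0,0,0],
  grip_force=60,
)

```text
t: 22.67
position: [0.6136, -0.0192, 0.2305]
tool_rot: [[-0.887, 0.462, 0.001], [0.462, 0.887, 0.0], [-0.0, 0.001, -1.0]]
contact_force: [0.1, 0.5, -4.4]
finger_gap: 0.0218
gripper_force: 60.0
```

>>> play_rows(
  linear=[
    [0,0,-3],
    [0,0,-3],
    [0,0,-3],
    [0,0,0],
    [0,0,0],
  ],
  yaw=[0,0,0,0,0],
)

```text
t: 23.08
position: [0.6136, -0.0194, 0.2388]
tool_rot: [[-0.887, 0.462, 0.0], [0.462, 0.887, -0.0], [-0.0, -0.0, -1.0]]
contact_force: [0.2, 0.3, -3.5]
finger_gap: 0.0215
gripper_force: 60.0
```

```bash
python3 - <<'E'
from h import *
to(481,306,210,152.5)
s=arm.read_state();print(s["contact_force"],s["moment"],s["finger_gap"],s["gripper_force"])
E
```

```text
at [613.6 -19.4 238.8] ang 152.5 shift [268.  227.3  28.8] yaw -0.0 t 23.1
[ 0.24138255  0.3429527  -3.50727147] [ 0.03449504 -0.00414729 -0.00614382] 0.021544519746412256 59.97061173431575
```

>>> play_rows(
  linear=[
    [0,0,-4],
    [0,0,-8],
    [0,0,-10],
    [0,0,-8],
    [0,0,-6],
  ],
  yaw=[0,0,0,0,0],
)

```text
t: 23.5
position: [0.6143, -0.0196, 0.2768]
tool_rot: [[-0.887, 0.462, 0.002], [0.462, 0.887, 0.0], [-0.002, 0.001, -1.0]]
contact_force: [0.3, -1.2, -4.0]
finger_gap: 0.0216
gripper_force: 60.0
```

>>> play_rows(
  linear=[
    [2.3,1.9,0],
    [4.6,3.8,0],
    [7.7,6.4,0],
    [10.8,9,0],
    [13.8,11.5,0],
  ],
  yaw=[0,0,0,0,0],
)

```text
t: 23.92
position: [0.5931, 0.0279, 0.2742]
tool_rot: [[-0.886, 0.463, -0.001], [0.463, 0.886, -0.0], [0.001, -0.001, -1.0]]
contact_force: [0.2, 0.6, -4.7]
finger_gap: 0.0219
gripper_force: 60.0
```

>>> play_rows(
  linear=[
    [15.4,12.8,0],
    [15.4,12.8,0],
    [15.4,12.8,0],
    [15.4,12.8,0],
    [15.4,12.8,0],
  ],
  yaw=[0,0,0,0,0],
)

```text
t: 24.33
position: [0.5537, 0.122, 0.2743]
tool_rot: [[-0.887, 0.461, -0.001], [0.461, 0.887, 0.0], [0.001, -0.0, -1.0]]
contact_force: [0.5, -0.2, -4.3]
finger_gap: 0.0217
gripper_force: 60.0
```

>>> play_rows(
  linear=[
    [15.4,12.8,0],
    [15.4,12.8,0],
    [15.4,12.8,0],
    [15.4,12.8,0],
    [15.4,12.8,0],
  ],
  yaw=[0,0,0,0,0],
)

```text
t: 24.75
position: [0.5148, 0.2141, 0.2743]
tool_rot: [[-0.887, 0.461, -0.001], [0.461, 0.887, 0.0], [0.001, -0.001, -1.0]]
contact_force: [1.1, -0.1, -4.2]
finger_gap: 0.0217
gripper_force: 60.0
```

>>> play_rows(
  linear=[
    [15.4,12.8,0],
    [15.4,12.8,0],
    [13.8,11.5,0],
    [10.8,9,0],
    [7.7,6.4,0],
  ],
  yaw=[0,0,0,0,0],
)

```text
t: 25.17
position: [0.4829, 0.2904, 0.2743]
tool_rot: [[-0.888, 0.46, -0.001], [0.46, 0.888, 0.0], [0.001, -0.0, -1.0]]
contact_force: [0.5, 0.3, -4.8]
finger_gap: 0.0216
gripper_force: 60.0
```

>>> play_rows(
  linear=[
    [6.2,5.1,0],
    [4.6,3.8,0],
    [3.1,2.6,0],
    [2.3,1.9,0],
    [0.8,0.6,0],
  ],
  yaw=[0,0,0,0,0],
)

```text
t: 25.58
position: [0.4764, 0.3081, 0.2748]
tool_rot: [[-0.886, 0.463, 0.0], [0.463, 0.886, -0.0], [-0.0, -0.0, -1.0]]
contact_force: [0.4, -0.0, -3.9]
finger_gap: 0.0216
gripper_force: 60.0
```

```bash
python3 - <<'E'
from h import *
to(476.3,308.5,152,152.5)
s=arm.read_state();print(s["contact_force"],s["moment"])
im,K,E,f=grab("side","s4.png")
cv2.imwrite("pics/cs4.png",cv2.resize(im[60:260,130:330],None,fx=3.6,fy=3,interpolation=cv2.INTER_CUBIC))
E
```

```text
at [476.4 308.1 274.8] ang 152.4 shift [  0.3   0.3 122.8] yaw -0.1 t 25.6
[ 3.69699635e-01 -2.59229446e-03 -3.89009055e+00] [0.04381908 0.04521522 0.00687063]
```

View pics/cs4.png

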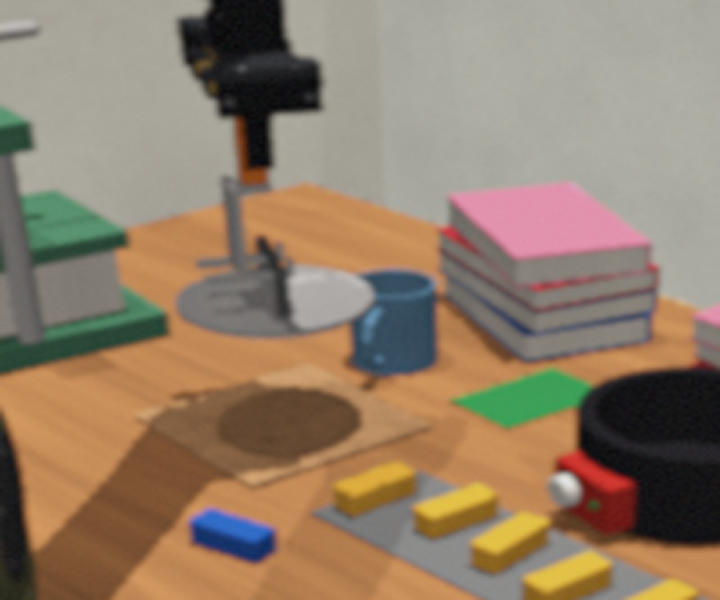

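>>> play_rows(
  linear=[
    [0,0,6],
    [0,0,14],
    [0,0,18],
    [0,0,18],
    [0,0,18],
  ],
  yaw=[0,0,0,0,0],
)

```text
t: 26.05
position: [0.4766, 0.3075, 0.1998]
tool_rot: [[-0.886, 0.463, 0.0], [0.463, 0.886, -0.0], [-0.0, 0.0, -1.0]]
contact_force: [-0.0, -0.1, -5.4]
finger_gap: 0.0213
gripper_force: 60.0
```

>>> play_rows(
  linear=[
    [0,0,16],
    [0,0,12],
    [0,0,8],
    [0,0,5],
    [0,0,3],
  ],
  yaw=[0,0,0,0,0],
)

```text
t: 26.47
position: [0.4764, 0.3081, 0.1565]
tool_rot: [[-0.887, 0.462, -0.0], [0.462, 0.887, -0.0], [-0.0, -0.0, -1.0]]
contact_force: [-0.1, 0.3, -4.8]
finger_gap: 0.0216
gripper_force: 60.0
```

>>> play_rows(
  linear=[
    [0,0,2],
    [0,0,2],
    [0,0,2],
    [0,0,2],
    [0,0,2],
  ],
  yaw=[0,0,0,0,0],
)

```text
t: 26.88
position: [0.4769, 0.3087, 0.1477]
tool_rot: [[-0.887, 0.462, 0.002], [0.462, 0.887, 0.001], [-0.001, 0.002, -1.0]]
contact_force: [-0.5, 0.2, -1.1]
finger_gap: 0.0216
gripper_force: 60.0
```

>>> play_rows(
  linear=[
    [0,0,3],
    [0,0,4],
    [0,0,4],
    [0,0,4],
    [0,0,0],
  ],
  yaw=[0,0,0,0,0],
)

```text
t: 27.3
position: [0.4757, 0.3079, 0.1307]
tool_rot: [[-0.887, 0.462, -0.001], [0.462, 0.887, -0.001], [0.001, -0.002, -1.0]]
contact_force: [0.3, -1.0, -2.6]
finger_gap: 0.0219
gripper_force: 60.0
```

```bash
python3 - <<'E'
from h import *
to(476.3,308.5,131.5,152.5)
s=arm.read_state();print(s["contact_force"],s["moment"])
E
```

```text
at [475.7 307.9 130.7] ang 152.5 shift [-0.3  0.8 -0.8] yaw -0.0 t 27.3
[ 0.31728077 -0.98031802 -2.64362947] [ 0.02753639 -0.02891732  0.02597982]
```

>>> play_rows(
  linear=[
    [8,0,0],
    [16,0,0],
    [20,0,0],
    [20,0,0],
    [12,0,0],
  ],
  yaw=[0,0,0,0,0],
)

```text
t: 27.72
position: [0.4063, 0.3451, 0.132]
tool_rot: [[-0.888, 0.46, -0.001], [0.46, 0.888, 0.001], [0.001, 0.0, -1.0]]
contact_force: [0.3, 0.4, -0.8]
finger_gap: 0.0216
gripper_force: 60.0
```

>>> play_rows(
  linear=[
    [0,0,0],
    [0,0,-20],
    [0,0,-35],
    [0,0,-35],
    [0,0,-30],
  ],
  yaw=[0,0,0,0,0],
)

```text
t: 28.13
position: [0.4101, 0.3427, 0.2542]
tool_rot: [[-0.886, 0.463, 0.002], [0.463, 0.886, 0.001], [-0.001, 0.002, -1.0]]
contact_force: [0.5, 1.4, -1.8]
finger_gap: 0.0213
gripper_force: 60.0
```

>>> play_rows(
  linear=[
    [0,0,0],
    [0,0,0],
    [0,0,0],
    [0,0,0],
    [-10,-5,0],
  ],
  yaw=[-7.1,-7.1,-7.1,-7.0,0],
)

```text
t: 28.55
position: [0.4183, 0.3393, 0.2521]
tool_rot: [[-1.0, -0.019, -0.0], [-0.019, 1.0, 0.001], [0.0, 0.001, -1.0]]
contact_force: [-1.0, 0.1, -1.9]
finger_gap: 0.022
gripper_force: 60.0
```

>>> play_rows(
  linear=[
    [-25,-14,0],
    [-25,-14,0],
    [-25,-14,0],
    [-25,-14,0],
    [-25,-14,0],
  ],
  yaw=[0,0,0,0,0],
)

```text
t: 28.97
position: [0.5474, 0.2679, 0.252]
tool_rot: [[-1.0, -0.008, 0.001], [-0.008, 1.0, -0.001], [-0.001, -0.001, -1.0]]
contact_force: [0.5, 1.0, -1.4]
finger_gap: 0.0217
gripper_force: 60.0
```

>>> play_rows(
  linear=[
    [-25,-14,0],
    [-25,-14,0],
    [-25,-14,0],
    [-25,-14,0],
    [0,0,0],
  ],
  yaw=[0,0,0,0,0],
)

```text
t: 29.38
position: [0.6512, 0.2076, 0.2508]
tool_rot: [[-1.0, -0.001, 0.004], [-0.001, 1.0, -0.007], [-0.004, -0.007, -1.0]]
contact_force: [-0.7, -1.2, -2.0]
finger_gap: 0.0215
gripper_force: 60.0
```

```bash
python3 - <<'E'
from h import *
to(668.2,204.6,108.6,180.8)
im,K,E,f=grab("wrist","w9.png")
im,K,E,f=grab("top","t4.png")
m=cv2.inRange(cv2.cvtColor(im,cv2.COLOR_BGR2HSV),np.array([0,0,150]),np.array([180,45,255]));m[:150]=0;m[245:]=0;m[:,:120]=0;m[:,225:]=0
c=max(cv2.findContours(m,0,1)[0],key=cv2.contourArea);c=cv2.convexHull(c)
P=np.array([ray(u,v,K,E,.018)[:2]*1000 for u,v in c[:,0]]);print(cv2.boundingRect(c),cv2.minEnclosingCircle(P.astype(np.float32)))
E
```

```text
at [651.2 207.6 250.8] ang -179.9 shift [-16.5  -2.1 142.3] yaw -0.7 t 29.4
(176, 166, 17, 53) ((489.89605712890625, 277.35076904296875), 71.88066864013672)
```

>>> play_rows(
  linear=[
    [-17,-3,10],
    [0,0,25],
    [0,0,30],
    [0,0,30],
    [0,0,20],
  ],
  yaw=[-0.7,0,0,0,0],
)

```text
t: 29.9
position: [0.6608, 0.2132, 0.1338]
tool_rot: [[-1.0, -0.025, -0.003], [-0.025, 1.0, -0.001], [0.003, -0.001, -1.0]]
contact_force: [1.0, -0.4, -1.3]
finger_gap: 0.0215
gripper_force: 60.0
```

>>> play_rows(
  linear=[
    [0,0,12],
    [0,0,7],
    [0,0,0],
    [0,0,0],
    [0,0,0],
  ],
  yaw=[0,0,0,0,0],
)

```text
t: 30.32
position: [0.6638, 0.2132, 0.1199]
tool_rot: [[-1.0, -0.025, 0.003], [-0.025, 1.0, 0.001], [-0.003, 0.001, -1.0]]
contact_force: [-0.3, -0.3, -0.9]
finger_gap: 0.0216
gripper_force: 60.0
```

```bash
python3 - <<'E'
from h import *
to(668.2,204.6,108.6,180.8)
s=arm.read_state();print(s["contact_force"],s["moment"])
E
```

```text
at [663.8 213.2 119.9] ang -178.5 shift [-4.1 -8.7 11.3] yaw 0.7 t 30.3
[-0.26868879 -0.30247159 -0.88466589] [ 0.00777069 -0.01671902  0.0034109 ]
```

>>> play_rows(
  linear=[
    [-4,-8.5,0],
    [0,0,4],
    [0,0,3],
    [0,0,2],
    [0,0,0],
  ],
  yaw=[0.7,0,0,0,0],
)

```text
t: 30.73
position: [0.6669, 0.2043, 0.1087]
tool_rot: [[-1.0, -0.013, 0.0], [-0.013, 1.0, 0.0], [-0.0, 0.0, -1.0]]
contact_force: [0.1, 0.4, -0.8]
finger_gap: 0.0215
gripper_force: 60.0
```

>>> play_rows(
  linear=[
    [0,0,1],
    [0,0,0],
    [0,0,0],
    [0,0,0],
  ],
  yaw=[0,0,0,0],
)

```text
t: 31.07
position: [0.667, 0.2045, 0.1086]
tool_rot: [[-1.0, -0.014, 0.001], [-0.014, 1.0, 0.0], [-0.001, 0.0, -1.0]]
contact_force: [-1.0, -0.8, 5.8]
finger_gap: 0.0218
gripper_force: 60.0
```

```bash
python3 - <<'E'
from h import *
to(668.2,204.6,108.6,180.8)
s=arm.read_state();print(s["contact_force"],s["moment"])
E
```

```text
at [667.  204.5 108.6] ang -179.2 shift [-1.2  0.1  0. ] yaw -0.0 t 31.1
[-1.04216774 -0.78491342  5.80619846] [-0.22577286  0.50420853  0.05453737]
```

>>> play_rows(
  linear=[
    [0,0,0],
    [0,0,0],
    [0,0,0],
    [0,0,0],
    [0,0,0],
  ],
  yaw=[0,0,0,0,0],
  jaw=100,
  grip_force=20,
)

```text
t: 31.48
position: [0.6667, 0.2045, 0.1075]
tool_rot: [[-1.0, -0.014, -0.0], [-0.014, 1.0, -0.0], [0.0, -0.0, -1.0]]
contact_force: [-0.5, -0.5, 0.5]
finger_gap: 0.0466
gripper_force: 0.0
```

>>> play_rows(
  linear=[
    [0,0,0],
    [0,0,-10],
    [0,0,-30],
    [0,0,-40],
    [0,0,-40],
  ],
  yaw=[0,0,0,0,0],
)

```text
t: 31.9
position: [0.6661, 0.2042, 0.229]
tool_rot: [[-1.0, -0.013, -0.002], [-0.013, 1.0, -0.001], [0.002, -0.001, -1.0]]
contact_force: [0.7, 0.1, 0.0]
finger_gap: 0.0529
gripper_force: 0.0
```

>>> play_rows(
  linear=[
    [0,0,-40],
    [20,-30,0],
    [20,-30,0],
    [20,-30,0],
    [20,-30,0],
  ],
  yaw=[0,0,0,0,0],
  jaw=0,
)

```text
t: 32.32
position: [0.5877, 0.0819, 0.2689]
tool_rot: [[-1.0, -0.014, 0.001], [-0.014, 1.0, 0.0], [-0.001, 0.0, -1.0]]
contact_force: [1.0, -0.5, -0.0]
finger_gap: 0.0785
gripper_force: 0.0
```

>>> play_rows(
  linear=[
    [0,-30,0],
    [0,-30,0],
    [0,-30,0],
    [0,0,0],
    [0,0,0],
  ],
  yaw=[0,0,0,0,0],
)

```text
t: 32.73
position: [0.5897, -0.0095, 0.2691]
tool_rot: [[-1.0, -0.008, 0.002], [-0.008, 1.0, 0.0], [-0.002, 0.0, -1.0]]
contact_force: [-0.8, -0.1, -0.5]
finger_gap: 0.0867
gripper_force: 0.0
```

```bash
python3 - <<'E'
from h import *
to(600,0,300,180)
im,K,E,f=grab("wrist","w10.png")
Y=([20,120,60],[34,255,255])
for c in blobs(im,*Y,60): print("blW",cv2.boundingRect(c),rect(c,K,E,.029))
im,K,E,f=grab("top","t5.png")
Y=([22,120,120],[34,255,255])
for c in blobs(im,*Y): print("blT",cv2.boundingRect(c),rect(c,K,E,.029))
E
```

```text
at [589.7  -9.5 269.1] ang -179.5 shift [-10.4   9.4 -30.8] yaw 0.5 t 32.7
blW (338, 50, 16, 54) [455.4, 72.1, 61.7, 16.6, -1.7]
blW (167, 39, 21, 55) [445.1, -135.9, 62.4, 24.0, -2.0]
blW (386, 34, 27, 56) [437.4, 137.5, 62.4, 25.1, -2.0]
blW (222, 30, 23, 56) [434.8, -66.6, 61.9, 23.9, -5.4]
blT (331, 201, 11, 24) [445.6, -135.3, 60.7, 24.1, -2.0]
blT (227, 201, 11, 24) [437.8, 138.5, 60.8, 24.6, -1.6]
```

View pics/w10.png

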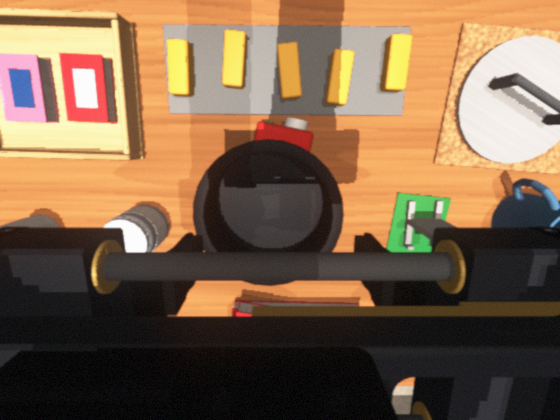

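```bash
cat >> h.py <<'E'
def fit(P):
    A=np.c_[2*P,np.ones(len(P))];s=np.linalg.lstsq(A,(P**2).sum(1),rcond=None)[0];return s[:2].round(1),np.sqrt(s[2]+s[0]**2+s[1]**2).round(1)
def rob(P):
    for _ in range(4):
        c,r=fit(P);d=abs(np.linalg.norm(P-c,axis=1)-r);P=P[d<=max(np.percentile(d,85),1)]
    return c,r,len(P)
E
python3 - <<'E'
from h import *
im,K,E,f=grab("wrist")
h=cv2.cvtColor(im,cv2.COLOR_BGR2HSV)
m=cv2.inRange(h,np.array([0,0,0]),np.array([180,255,70]));m[:135]=0;m[228:]=0;m[:,:185]=0;m[:,350:]=0
c=max(cv2.findContours(m,0,1)[0],key=cv2.contourArea);c=cv2.convexHull(c)
# densify via left/right/top boundary pixels of mask
P=[]
for v in range(150,226):
    u=np.flatnonzero(m[v]);
    if len(u): P+=[(u[0],v),(u[-1],v)]
P=np.array([ray(u,v,K,E,.09)[:2]*1000 for u,v in P if 188<u<346]);print("pot",rob(P))
m=cv2.inRange(h,np.array([0,0,80]),np.array([180,50,255]));m[:20]=0;m[168:]=0;m[:,:440]=0
c=max(cv2.findContours(m,0,1)[0],key=cv2.contourArea);hl=cv2.convexHull(c)
P=np.array([ray(u,v,K,E,.018)[:2]*1000 for u,v in c[:,0] if 4<u<550]);print("lid",rob(np.array([ray(u,v,K,E,.018)[:2]*1000 for u,v in hl[:,0] if u<553])))
to(437.6,138,150,178.2)
E
```

```text
pot (array([617.9, -21.5]), np.float64(86.1), 116)
lid (array([482.3, 303.6]), np.float64(78.4), 39)
at [589.8  -4.9 268.1] ang -179.1 shift [150.  145.2 118.2] yaw 2.7 t 32.9
```

>>> play_rows(
  linear=[
    [0,0,0],
    [26,23,0],
    [26,23,0],
    [26,23,0],
    [26,23,0],
  ],
  yaw=[2.7,0,0,0,0],
  jaw=115,
)

```text
t: 33.3
position: [0.4874, 0.0913, 0.2678]
tool_rot: [[-1.0, 0.031, 0.0], [0.031, 1.0, -0.0], [-0.0, -0.0, -1.0]]
contact_force: [0.3, -0.0, -0.1]
finger_gap: 0.0617
gripper_force: 0.0
```

>>> play_rows(
  linear=[
    [26,23,0],
    [26,23,0],
    [0,0,40],
    [0,0,40],
    [0,0,40],
  ],
  yaw=[0,0,0,0,0],
)

```text
t: 33.72
position: [0.4382, 0.1391, 0.1476]
tool_rot: [[-1.0, 0.029, 0.003], [0.029, 1.0, 0.002], [-0.003, 0.002, -1.0]]
contact_force: [1.3, -0.1, -0.1]
finger_gap: 0.0482
gripper_force: 0.0
```

>>> play_rows(
  linear=[
    [0,0,40],
    [0,0,40],
    [0,0,10],
    [0,0,0],
    [0,0,0],
  ],
  yaw=[0,0,0,0,0],
)

```text
t: 34.13
position: [0.439, 0.1375, 0.0589]
tool_rot: [[-0.999, 0.032, 0.001], [0.032, 0.999, 0.0], [-0.001, 0.0, -1.0]]
contact_force: [0.6, 1.0, 0.4]
finger_gap: 0.0479
gripper_force: 0.0
```

```bash
python3 - <<'E'
from h import *
im,K,E,f=grab("wrist","w11.png")
for c in blobs(im,[20,120,60],[34,255,255],60): print("blW",cv2.boundingRect(c),rect(c,K,E,.029))
to(437.6,138,6,178.2)
E
```

```text
blW (54, 205, 41, 38) [427.7, 1.8, 24.5, 24.0, -82.4]
blW (0, 71, 16, 11) [336.7, -20.8, 8.7, 5.5, 75.5]
blW (367, 63, 46, 7) [337.7, 206.3, 26.6, 3.3, 88.1]
blW (146, 57, 61, 11) [331.5, 80.6, 35.3, 5.2, 89.6]
at [440.1 137.8  60. ] ang 178.1 shift [ 2.7  0.1 54. ] yaw -0.1 t 34.2
```

```bash
python3 - <<'E'
from h import *
im=cv2.imread("pics/w11.png");_,K,E,f=grab("wrist");h=cv2.cvtColor(im,cv2.COLOR_BGR2HSV)
for p in ([.420,.138],[.437,.138],[.44,.068],[.43,.068],[.447,.1]):
    u,v=proj([*p,.029],K,E).astype(int);print(p,u,v,h[v,u] if 0<=v<420 and 0<=u<560 else None)
for c in blobs(im,[12,100,20],[34,255,255],300): print("blW",cv2.boundingRect(c),rect(c,K,E,.029))
t,K,E,f=grab("top")
for c in blobs(t,[22,120,120],[34,255,255]): print("blT",cv2.boundingRect(c),rect(c,K,E,.029))
E
```

```text
[0.42, 0.138] 277 203 [ 17 190 209]
[0.437, 0.138] 278 227 [ 17 193 192]
[0.44, 0.068] 175 235 [13 62 37]
[0.43, 0.068] 173 221 [ 17 189 188]
[0.447, 0.1] 223 243 [ 4 62 29]
blW (168, 280, 351, 40) [492.3, 183.2, 255.4, 30.9, 88.8]
blW (341, 234, 50, 61) [462.9, 203.7, 51.4, 26.0, 36.4]
blW (159, 204, 46, 91) [451.6, 71.1, 66.6, 30.0, -5.3]
blW (53, 197, 63, 52) [430.3, 8.8, 38.8, 34.3, -83.8]
blW (0, 184, 25, 47) [417.4, -38.4, 33.1, 15.8, -13.5]
blW (260, 178, 40, 75) [429.0, 138.9, 51.5, 26.2, -2.7]
blW (192, 0, 65, 13) [304.2, 111.4, 36.2, 6.0, 88.1]
blW (0, 0, 560, 252) [378.0, 139.9, 356.4, 151.7, 88.1]
blT (514, 331, 7, 19) [131.9, -606.9, 46.4, 7.7, 16.3]
blT (304, 204, 12, 24) [435.1, -65.7, 60.5, 25.2, -5.4]
blT (331, 201, 11, 24) [445.6, -134.9, 60.9, 24.9, -2.0]
blT (278, 199, 11, 23) [448.3, 3.8, 60.1, 25.2, 6.3]
```

>>> play_rows(
  linear=[
    [2,1,27],
    [0,0,27],
    [0,0,0],
    [0,0,0],
  ],
  yaw=[0,0,0,0],
)

```text
t: 34.62
position: [0.4379, 0.1384, 0.0052]
tool_rot: [[-0.999, 0.033, 0.002], [0.033, 0.999, 0.001], [-0.002, 0.001, -1.0]]
contact_force: [-0.8, 0.4, 0.1]
finger_gap: 0.0478
gripper_force: 0.0
```

>>> play_rows(
  linear=[
    [0,0,0],
    [0,0,0],
    [0,0,0],
    [0,0,0],
    [0,0,0],
  ],
  yaw=[0,0,0,0,0],
  jaw=230,
  grip_force=20,
)

```text
t: 35.03
position: [0.4367, 0.1377, 0.0043]
tool_rot: [[-0.999, 0.034, 0.001], [0.034, 0.999, 0.0], [-0.001, 0.001, -1.0]]
contact_force: [-0.1, 0.6, 3.8]
finger_gap: 0.0258
gripper_force: 20.0
```

>>> play_rows(
  linear=[
    [0,0,0],
    [0,0,0],
    [0,0,-10],
    [0,0,-30],
    [0,0,-40],
  ],
  yaw=[0,0,0,0,0],
)

```text
t: 35.45
position: [0.4337, 0.1362, 0.0825]
tool_rot: [[-0.999, 0.034, -0.006], [0.034, 0.999, -0.004], [0.006, -0.004, -1.0]]
contact_force: [1.6, 0.4, -1.2]
finger_gap: 0.0261
gripper_force: 20.0
```

>>> play_rows(
  linear=[
    [0,0,-40],
    [0,0,-40],
    [0,0,0],
    [0,0,0],
  ],
  yaw=[0,0,0,0],
)

```text
t: 35.78
position: [0.4381, 0.1383, 0.1667]
tool_rot: [[-0.999, 0.034, 0.005], [0.034, 0.999, 0.003], [-0.005, 0.003, -1.0]]
contact_force: [0.6, 0.0, -0.6]
finger_gap: 0.0257
gripper_force: 20.0
```

```bash
python3 - <<'E'
from h import *
to(618,10,166,178.2)
E
```

```text
at [438.1 138.3 166.7] ang 178.1 shift [-184.1 -122.1    1.3] yaw -0.1 t 35.8
```

>>> play_rows(
  linear=[
    [-30.7,-20.3,0],
    [-30.7,-20.3,0],
    [-30.7,-20.3,0],
    [-30.7,-20.3,0],
    [-30.7,-20.3,0],
  ],
  yaw=[0,0,0,0,0],
)

```text
t: 36.2
position: [0.5864, 0.0298, 0.1619]
tool_rot: [[-0.999, 0.033, -0.003], [0.033, 0.999, -0.001], [0.003, -0.001, -1.0]]
contact_force: [-0.3, 0.6, -0.1]
finger_gap: 0.0258
gripper_force: 20.0
```

>>> play_rows(
  linear=[
    [-30.5,-20.5,0],
    [0,0,0],
    [0,0,40],
    [0,0,35],
    [0,0,30],
  ],
  yaw=[0,0,0,0,0],
)

```text
t: 36.62
position: [0.614, 0.0091, 0.0549]
tool_rot: [[-0.999, 0.035, -0.004], [0.035, 0.999, -0.001], [0.004, -0.001, -1.0]]
contact_force: [-0.7, 0.5, -1.6]
finger_gap: 0.026
gripper_force: 20.0
```

>>> play_rows(
  linear=[
    [0,0,20],
    [0,0,6],
    [0,0,0],
    [0,0,0],
  ],
  yaw=[0,0,0,0],
)

```text
t: 36.95
position: [0.6161, 0.0093, 0.0329]
tool_rot: [[-0.999, 0.034, -0.0], [0.034, 0.999, -0.0], [0.0, -0.0, -1.0]]
contact_force: [0.0, -0.9, -0.6]
finger_gap: 0.0258
gripper_force: 20.0
```

>>> play_rows(
  linear=[
    [0,0,0],
    [0,0,0],
    [0,0,0],
    [0,0,0],
    [0,0,-10],
  ],
  yaw=[0,0,0,0,0],
  jaw=138,
)

```text
t: 37.37
position: [0.615, 0.0096, 0.042]
tool_rot: [[-0.999, 0.034, -0.002], [0.034, 0.999, -0.0], [0.002, -0.0, -1.0]]
contact_force: [-0.8, -0.3, 0.2]
finger_gap: 0.039
gripper_force: 0.0
```

>>> play_rows(
  linear=[
    [0,0,-40],
    [0,0,-40],
    [0,0,-40],
    [0,0,0],
    [0,0,0],
  ],
  yaw=[0,0,0,0,0],
)

```text
t: 37.78
position: [0.6185, 0.0093, 0.1671]
tool_rot: [[-0.999, 0.034, 0.007], [0.034, 0.999, 0.001], [-0.007, 0.002, -1.0]]
contact_force: [-0.2, -0.7, -0.6]
finger_gap: 0.04
gripper_force: 0.0
```

```bash
python3 - <<'E'
from h import *
to(445.5,-135,150,178)
im,K,E,f=grab("wrist","w12.png")
for c in blobs(im,[18,120,60],[34,255,255],60): print("blW",cv2.boundingRect(c),rect(c,K,E,.029))
t,K,E,f=grab("top")
for c in blobs(t,[22,120,120],[34,255,255]): print("blT",cv2.boundingRect(c),rect(c,K,E,.029))
E
```

```text
at [618.5   9.3 167.1] ang 178.1 shift [ 168.1 -150.1   15.7] yaw 0.1 t 37.8
blW (152, 302, 348, 14) [747.8, 58.9, 394.5, 16.6, 88.0]
blW (359, 252, 16, 42) [705.3, 103.4, 49.0, 15.8, -1.4]
blW (182, 240, 18, 54) [691.8, -89.4, 63.2, 16.8, -10.2]
blW (266, 213, 25, 18) [643.5, 8.3, 25.2, 18.5, 88.0]
blW (484, 182, 49, 30) [622.1, 244.9, 49.1, 30.1, -84.6]
blW (267, 169, 23, 21) [598.9, 9.8, 22.2, 20.3, 87.5]
blW (321, 0, 30, 54) [463.2, 65.5, 43.4, 22.7, -6.3]
blW (249, 0, 33, 51) [459.0, 3.7, 41.0, 24.7, 5.9]
blW (171, 0, 29, 37) [452.0, -68.0, 28.6, 24.6, -2.9]
blW (92, 0, 35, 53) [456.4, -135.9, 41.5, 26.0, -2.1]
blT (304, 204, 12, 24) [435.3, -65.7, 59.6, 23.9, -5.1]
blT (331, 201, 11, 24) [445.7, -134.9, 60.9, 25.0, -2.0]
```

>>> play_rows(
  linear=[
    [28,-25,0],
    [28,-25,0],
    [28,-25,0],
    [28,-25,0],
    [28,-25,0],
  ],
  yaw=[0,0,0,0,0],
  jaw=120,
)

```text
t: 38.3
position: [0.4693, -0.1114, 0.1609]
tool_rot: [[-0.999, 0.033, -0.004], [0.033, 0.999, -0.0], [0.004, -0.0, -1.0]]
contact_force: [-0.0, -1.5, 0.5]
finger_gap: 0.0459
gripper_force: 0.0
```

>>> play_rows(
  linear=[
    [28,-25,0],
    [0,0,0],
    [0,0,40],
    [0,0,40],
    [0,0,20],
  ],
  yaw=[0,0,0,0,0],
)

```text
t: 38.72
position: [0.4397, -0.134, 0.0584]
tool_rot: [[-0.999, 0.034, -0.006], [0.034, 0.999, 0.001], [0.006, 0.001, -1.0]]
contact_force: [-1.7, 0.2, -0.0]
finger_gap: 0.0457
gripper_force: 0.0
```

>>> play_rows(
  linear=[
    [0,0,0],
    [0,0,0],
    [0,0,0],
  ],
  yaw=[0,0,0],
)

```text
t: 38.97
position: [0.444, -0.135, 0.0636]
tool_rot: [[-0.999, 0.034, 0.001], [0.034, 0.999, -0.001], [-0.001, -0.0, -1.0]]
contact_force: [0.2, 0.1, -0.4]
finger_gap: 0.0462
gripper_force: 0.0
```

```bash
python3 - <<'E'
from h import *
im,K,E,f=grab("wrist")
for c in blobs(im,[12,150,90],[34,255,255],300,(200,150,360,265)): print("blW",cv2.boundingRect(c),rect(c,K,E,.029))
to(445.6,-135.2,5,178)
E
```

```text
blW (258, 182, 38, 71) [435.0, -135.7, 49.6, 25.1, -1.8]
blW (348, 164, 12, 89) [431.1, -83.8, 61.5, 7.6, 1.8]
blW (200, 150, 47, 88) [417.8, -172.7, 60.1, 30.5, -0.1]
at [ 444.6 -134.9   64.1] ang 178.1 shift [-0.9 -0.2 59.1] yaw 0.1 t 39.0
```

>>> play_rows(
  linear=[
    [-1,0,30],
    [0,0,29],
    [0,0,0],
    [0,0,0],
  ],
  yaw=[0,0,0,0],
)

```text
t: 39.35
position: [0.4459, -0.135, 0.0049]
tool_rot: [[-0.999, 0.033, 0.002], [0.033, 0.999, -0.0], [-0.002, -0.0, -1.0]]
contact_force: [0.1, -0.0, 0.3]
finger_gap: 0.0459
gripper_force: 0.0
```

>>> play_rows(
  linear=[
    [0,0,0],
    [0,0,0],
    [0,0,0],
    [0,0,0],
    [0,0,0],
  ],
  yaw=[0,0,0,0,0],
  jaw=230,
)

```text
t: 39.77
position: [0.4445, -0.1347, 0.0043]
tool_rot: [[-0.999, 0.034, 0.001], [0.034, 0.999, 0.0], [-0.001, 0.0, -1.0]]
contact_force: [-0.2, 0.8, 3.3]
finger_gap: 0.0259
gripper_force: 20.0
```

>>> play_rows(
  linear=[
    [0,0,0],
    [0,0,0],
    [0,0,-10],
    [0,0,-30],
    [0,0,-40],
  ],
  yaw=[0,0,0,0,0],
)

```text
t: 40.18
position: [0.4413, -0.1347, 0.0826]
tool_rot: [[-0.999, 0.034, -0.007], [0.034, 0.999, -0.001], [0.007, -0.001, -1.0]]
contact_force: [0.7, 0.7, 0.6]
finger_gap: 0.026
gripper_force: 20.0
```

>>> play_rows(
  linear=[
    [0,0,-40],
    [0,0,-40],
    [0,0,0],
    [0,0,0],
  ],
  yaw=[0,0,0,0],
)

```text
t: 40.52
position: [0.446, -0.1351, 0.1666]
tool_rot: [[-0.999, 0.034, 0.006], [0.034, 0.999, 0.001], [-0.006, 0.001, -1.0]]
contact_force: [-0.6, -0.2, -2.1]
finger_gap: 0.0261
gripper_force: 20.0
```

>>> play_rows(
  linear=[
    [-28.5,14.4,0],
    [-28.5,14.4,0],
    [-28.5,14.4,0],
    [-28.5,14.4,0],
    [-28.5,14.4,0],
  ],
  yaw=[0,0,0,0,0],
)

```text
t: 40.93
position: [0.5891, -0.0669, 0.1618]
tool_rot: [[-0.999, 0.034, -0.003], [0.034, 0.999, -0.0], [0.003, -0.0, -1.0]]
contact_force: [0.4, -1.6, 0.9]
finger_gap: 0.026
gripper_force: 20.0
```

>>> play_rows(
  linear=[
    [-28.5,14.4,0],
    [0,0,0],
    [0,0,0],
    [0,0,0],
  ],
  yaw=[0,0,0,0],
)

```text
t: 41.27
position: [0.6166, -0.055, 0.1621]
tool_rot: [[-0.999, 0.035, -0.004], [0.035, 0.999, -0.001], [0.004, -0.001, -1.0]]
contact_force: [-0.1, 0.2, -0.8]
finger_gap: 0.0259
gripper_force: 20.0
```

```bash
python3 - <<'E'
from h import *
to(617,-54,34,178)
print(arm.read_state()["finger_gap"])
E
```

```text
at [616.6 -55.  162.1] ang 178.0 shift [ -0.9   1.2 128.1] yaw 0.0 t 41.3
0.025853403259988056
```

>>> play_rows(
  linear=[
    [0,1,35],
    [0,0,35],
    [0,0,35],
    [0,0,18],
    [0,0,5],
  ],
  yaw=[0,0,0,0,0],
)

```text
t: 41.68
position: [0.6135, -0.0541, 0.0319]
tool_rot: [[-0.999, 0.036, -0.008], [0.036, 0.999, -0.0], [0.008, -0.0, -1.0]]
contact_force: [-1.2, -0.4, 0.5]
finger_gap: 0.0258
gripper_force: 20.0
```

>>> play_rows(
  linear=[
    [0,0,0],
    [0,0,0],
  ],
  yaw=[0,0],
)

```text
t: 41.85
position: [0.6184, -0.0541, 0.0372]
tool_rot: [[-0.999, 0.035, 0.002], [0.035, 0.999, -0.0], [-0.002, 0.0, -1.0]]
contact_force: [0.3, 0.2, -0.1]
finger_gap: 0.0258
gripper_force: 20.0
```

>>> play_rows(
  linear=[
    [0,0,0],
    [0,0,0],
    [0,0,0],
    [0,0,0],
    [0,0,-10],
  ],
  yaw=[0,0,0,0,0],
  jaw=138,
)

```text
t: 42.27
position: [0.6169, -0.0529, 0.0449]
tool_rot: [[-0.999, 0.033, -0.003], [0.033, 0.999, 0.0], [0.003, 0.0, -1.0]]
contact_force: [-0.6, 0.4, -0.1]
finger_gap: 0.0392
gripper_force: 0.0
```

>>> play_rows(
  linear=[
    [0,0,-40],
    [0,0,-40],
    [0,0,-40],
    [0,0,0],
    [0,0,0],
  ],
  yaw=[0,0,0,0,3.2],
)

```text
t: 42.68
position: [0.6205, -0.0537, 0.1704]
tool_rot: [[-0.996, 0.09, 0.008], [0.09, 0.996, 0.001], [-0.008, 0.001, -1.0]]
contact_force: [-1.0, 0.7, -1.6]
finger_gap: 0.0398
gripper_force: 0.0
```

>>> play_rows(
  linear=[
    [36,-5.7,0],
    [36,-5.7,0],
    [36,-5.7,0],
    [36,-5.7,0],
    [36,-5.7,0],
  ],
  yaw=[0,0,0,0,0],
  jaw=120,
)

```text
t: 43.1
position: [0.4348, -0.0659, 0.166]
tool_rot: [[-0.996, 0.09, 0.0], [0.09, 0.996, -0.0], [-0.0, -0.0, -1.0]]
contact_force: [-0.4, 0.7, 0.3]
finger_gap: 0.0458
gripper_force: 0.0
```

>>> play_rows(
  linear=[
    [0,0,0],
    [0,0,40],
    [0,0,40],
    [0,0,20],
    [0,0,0],
  ],
  yaw=[0,0,0,0,0],
)

```text
t: 43.52
position: [0.4329, -0.0656, 0.0626]
tool_rot: [[-0.996, 0.09, -0.007], [0.09, 0.996, -0.001], [0.007, -0.001, -1.0]]
contact_force: [-0.7, 0.4, -0.4]
finger_gap: 0.0459
gripper_force: 0.0
```

>>> play_rows(
  linear=[
    [0,0,0],
    [0,0,0],
    [0,0,0],
  ],
  yaw=[0,0,0],
)

```text
t: 43.77
position: [0.4382, -0.0656, 0.0678]
tool_rot: [[-0.996, 0.089, 0.004], [0.089, 0.996, 0.0], [-0.004, 0.001, -1.0]]
contact_force: [0.2, 0.8, -0.0]
finger_gap: 0.0464
gripper_force: 0.0
```

```bash
python3 - <<'E'
from h import *
im,K,E,f=grab("wrist")
for c in blobs(im,[12,150,90],[34,255,255],300,(200,150,360,265)): print("blW",cv2.boundingRect(c),rect(c,K,E,.029))
to(435.2,-65.8,5,174.8)
E
```

```text
blW (346, 185, 14, 67) [436.1, -13.4, 48.0, 8.9, -1.4]
blW (258, 175, 37, 78) [428.1, -66.3, 55.6, 25.0, -4.4]
at [438.1 -65.5  67.6] ang 174.9 shift [ 3.  -0.6 62.6] yaw 0.1 t 43.8
```

>>> play_rows(
  linear=[
    [2,-1,32],
    [0,0,31],
    [0,0,0],
    [0,0,0],
  ],
  yaw=[0,0,0,0],
)

```text
t: 44.15
position: [0.4361, -0.0665, 0.0039]
tool_rot: [[-0.996, 0.089, 0.002], [0.089, 0.996, -0.0], [-0.002, -0.0, -1.0]]
contact_force: [-0.0, -0.9, -0.2]
finger_gap: 0.0461
gripper_force: 0.0
```

>>> play_rows(
  linear=[
    [0,0,0],
    [0,0,0],
    [0,0,0],
    [0,0,0],
    [0,0,0],
  ],
  yaw=[0,0,0,0,0],
  jaw=230,
)

```text
t: 44.57
position: [0.4348, -0.0664, 0.0034]
tool_rot: [[-0.996, 0.089, 0.001], [0.089, 0.996, 0.0], [-0.001, 0.0, -1.0]]
contact_force: [-0.3, -0.9, 5.6]
finger_gap: 0.0256
gripper_force: 20.9
```

>>> play_rows(
  linear=[
    [0,0,0],
    [0,0,0],
    [0,0,-10],
    [0,0,-30],
    [0,0,-40],
  ],
  yaw=[0,0,0,0,0],
)

```text
t: 44.98
position: [0.431, -0.0665, 0.0817]
tool_rot: [[-0.996, 0.09, -0.007], [0.09, 0.996, -0.002], [0.007, -0.002, -1.0]]
contact_force: [1.7, 0.2, -0.7]
finger_gap: 0.0259
gripper_force: 20.0
```

>>> play_rows(
  linear=[
    [0,0,-40],
    [0,0,-40],
    [0,0,0],
    [0,0,0],
  ],
  yaw=[0,0,0,-3.2],
)

```text
t: 45.32
position: [0.4359, -0.0661, 0.166]
tool_rot: [[-0.999, 0.033, 0.006], [0.033, 0.999, 0.002], [-0.006, 0.002, -1.0]]
contact_force: [-0.1, 0.5, -1.0]
finger_gap: 0.0257
gripper_force: 20.0
```

>>> play_rows(
  linear=[
    [-30,8.3,0],
    [-30,8.3,0],
    [-30,8.3,0],
    [-30,8.3,0],
    [-30,8.3,0],
  ],
  yaw=[0,0,0,0,0],
)

```text
t: 45.73
position: [0.5865, -0.029, 0.1629]
tool_rot: [[-0.999, 0.033, -0.0], [0.033, 0.999, 0.0], [0.0, 0.0, -1.0]]
contact_force: [-1.1, -0.1, -0.2]
finger_gap: 0.0261
gripper_force: 20.0
```

>>> play_rows(
  linear=[
    [-30,8.3,0],
    [0,0,0],
    [0,0,0],
    [0,0,0],
  ],
  yaw=[0,0,0,0],
)

```text
t: 46.07
position: [0.6148, -0.0232, 0.1626]
tool_rot: [[-0.999, 0.034, -0.002], [0.034, 0.999, -0.001], [0.002, -0.001, -1.0]]
contact_force: [0.2, -0.7, -0.4]
finger_gap: 0.0258
gripper_force: 20.0
```

```bash
python3 - <<'E'
from h import *
to(618,-22.5,48,178)
print(arm.read_state()["finger_gap"])
E
```

```text
at [614.8 -23.2 162.6] ang 178.0 shift [ -3.4   0.8 114.6] yaw 0.0 t 46.1
0.025754776278256553
```

>>> play_rows(
  linear=[
    [-3,1,35],
    [0,0,35],
    [0,0,28],
    [0,0,12],
    [0,0,4],
  ],
  yaw=[0,0,0,0,0],
)

```text
t: 46.48
position: [0.6162, -0.0219, 0.0472]
tool_rot: [[-0.999, 0.035, -0.004], [0.035, 0.999, 0.0], [0.004, 0.0, -1.0]]
contact_force: [-0.5, 0.8, -0.8]
finger_gap: 0.0258
gripper_force: 20.0
```

>>> play_rows(
  linear=[
    [0,0,0],
    [0,0,0],
  ],
  yaw=[0,0],
)

```text
t: 46.65
position: [0.6199, -0.022, 0.0509]
tool_rot: [[-0.999, 0.034, 0.003], [0.034, 0.999, 0.0], [-0.003, 0.001, -1.0]]
contact_force: [0.3, 0.6, -0.7]
finger_gap: 0.026
gripper_force: 20.0
```

>>> play_rows(
  linear=[
    [0,0,0],
    [0,0,0],
    [0,0,0],
    [0,0,0],
    [0,0,-10],
  ],
  yaw=[0,0,0,0,0],
  jaw=138,
)

```text
t: 47.07
position: [0.6175, -0.0215, 0.0577]
tool_rot: [[-0.999, 0.034, -0.003], [0.034, 0.999, -0.0], [0.003, -0.0, -1.0]]
contact_force: [-0.3, 0.0, 0.2]
finger_gap: 0.0392
gripper_force: 0.0
```

>>> play_rows(
  linear=[
    [0,0,-40],
    [0,0,-40],
    [0,0,-40],
    [0,0,-40],
    [0,0,-40],
  ],
  yaw=[0,0,0,0,0],
)

```text
t: 47.48
position: [0.6185, -0.0221, 0.2619]
tool_rot: [[-0.999, 0.034, 0.001], [0.034, 0.999, 0.0], [-0.001, 0.0, -1.0]]
contact_force: [0.9, 0.1, -0.6]
finger_gap: 0.0397
gripper_force: 0.0
```

>>> play_rows(
  linear=[
    [0,0,-25],
    [0,0,0],
    [0,0,0],
  ],
  yaw=[-2.8,0,0],
  jaw=0,
)

```text
t: 47.73
position: [0.6197, -0.0222, 0.2865]
tool_rot: [[-1.0, -0.015, 0.004], [-0.015, 1.0, 0.001], [-0.004, 0.001, -1.0]]
contact_force: [0.6, 0.6, -1.0]
finger_gap: 0.0527
gripper_force: 0.0
```

```bash
python3 - <<'E'
from h import *
im,K,E,f=grab("wrist","w13.png")
for z in(.041,.067):
  for c in blobs(im,[15,130,60],[34,255,255],60,(190,100,370,260)): print("blW",z,cv2.boundingRect(c),rect(c,K,E,z))
to(667,204.5,285,180.8)
E
```

```text
blW 0.041 (352, 191, 18, 10) [637.0, 92.5, 23.9, 12.7, -89.2]
blW 0.041 (353, 180, 17, 11) [621.5, 91.7, 22.0, 13.9, -84.9]
blW 0.041 (267, 157, 23, 49) [618.8, -22.6, 66.9, 28.8, -2.1]
blW 0.041 (290, 156, 23, 49) [617.1, 8.2, 66.5, 29.0, -2.2]
blW 0.041 (245, 156, 23, 50) [618.7, -53.5, 67.0, 29.2, -2.4]
blW 0.041 (358, 128, 12, 18) [557.8, 89.8, 22.1, 14.6, 5.1]
blW 0.067 (352, 191, 18, 10) [631.7, 85.1, 22.4, 11.9, -89.2]
blW 0.067 (353, 180, 17, 11) [617.3, 84.3, 20.6, 13.1, -84.9]
blW 0.067 (267, 157, 23, 49) [614.7, -22.7, 62.6, 27.0, -2.1]
blW 0.067 (290, 156, 23, 49) [613.2, 6.2, 62.2, 27.1, -2.2]
blW 0.067 (245, 156, 23, 50) [614.7, -51.6, 62.7, 27.3, -2.4]
blW 0.067 (358, 128, 12, 18) [557.6, 82.5, 20.7, 13.6, 5.1]
at [618.8 -21.9 284.5] ang -179.2 shift [-51.5 225.6  -0.3] yaw 0.0 t 47.8
```

>>> play_rows(
  linear=[
    [-7.4,32.2,0],
    [-7.4,32.2,0],
    [-7.4,32.2,0],
    [-7.4,32.2,0],
    [-7.4,32.2,0],
  ],
  yaw=[0,0,0,0,0],
)

```text
t: 48.2
position: [0.6525, 0.1413, 0.2819]
tool_rot: [[-1.0, -0.015, -0.003], [-0.015, 1.0, -0.001], [0.003, -0.001, -1.0]]
contact_force: [0.9, 0.5, -0.2]
finger_gap: 0.0848
gripper_force: 0.0
```

>>> play_rows(
  linear=[
    [-7.4,32.2,0],
    [-7.4,32.2,0],
    [0,0,0],
    [0,0,0],
    [0,0,0],
  ],
  yaw=[0,0,0,0,0],
)

```text
t: 48.62
position: [0.6666, 0.2036, 0.2821]
tool_rot: [[-1.0, -0.015, -0.003], [-0.015, 1.0, -0.002], [0.003, -0.002, -1.0]]
contact_force: [-0.7, -1.1, -0.0]
finger_gap: 0.087
gripper_force: 0.0
```

```bash
python3 - <<'E'
from h import *
to(667,204.5,108.6,180.8)
im,K,E,f=grab("wrist","w14.png")
for c in blobs(im,[3,150,60],[14,255,255],60,(240,170,320,230)): print("or",cv2.boundingRect(c))
for x,y in((-11,-11),(11,11)): print(proj([.667+x/1000,.2045+y/1000,.153],K,E).round(1))
E
```

```text
at [666.6 203.6 282.1] ang -179.2 shift [ -0.9   1.3 173.5] yaw 0.0 t 48.6
or (270, 181, 20, 28)
or (240, 170, 80, 60)
[268.7 190.8]
[290.4 212.7]
```

>>> play_rows(
  linear=[
    [0,1,35],
    [0,0,40],
    [0,0,40],
    [0,0,30],
    [0,0,20],
  ],
  yaw=[0,0,0,0,0],
)

```text
t: 49.08
position: [0.665, 0.2027, 0.1149]
tool_rot: [[-1.0, -0.012, -0.005], [-0.012, 1.0, -0.002], [0.005, -0.002, -1.0]]
contact_force: [0.6, 0.2, 0.2]
finger_gap: 0.0871
gripper_force: 0.0
```

>>> play_rows(
  linear=[
    [0,0,8],
    [0,0,0],
    [0,0,0],
    [0,0,0],
  ],
  yaw=[0,0,0,0],
)

```text
t: 49.42
position: [0.6687, 0.205, 0.1133]
tool_rot: [[-1.0, -0.014, 0.003], [-0.014, 1.0, 0.001], [-0.003, 0.001, -1.0]]
contact_force: [-0.3, 0.0, 1.1]
finger_gap: 0.087
gripper_force: 0.0
```

>>> play_rows(
  linear=[
    [0,0,0],
    [0,0,0],
    [0,0,0],
    [0,0,0],
    [0,0,0],
  ],
  yaw=[0,0,0,0,0],
  jaw=255,
  grip_force=60,
)

```text
t: 49.83
position: [0.6673, 0.2056, 0.1112]
tool_rot: [[-1.0, -0.015, 0.0], [-0.015, 1.0, 0.0], [-0.0, 0.0, -1.0]]
contact_force: [0.2, -0.5, -0.5]
finger_gap: 0.0616
gripper_force: 0.0
```

>>> play_rows(
  linear=[
    [0,0,0],
    [0,0,0],
    [0,0,0],
    [0,0,0],
    [0,0,0],
  ],
  yaw=[0,0,0,0,0],
)

```text
t: 50.25
position: [0.6672, 0.2054, 0.1108]
tool_rot: [[-1.0, -0.015, -0.0], [-0.015, 1.0, -0.0], [0.0, -0.0, -1.0]]
contact_force: [-0.6, 0.0, 0.5]
finger_gap: 0.0285
gripper_force: 0.0
```

>>> play_rows(
  linear=[
    [0,0,0],
    [0,0,0],
    [0,0,0],
    [0,0,0],
  ],
  yaw=[0,0,0,0],
)

```text
t: 50.58
position: [0.6672, 0.2054, 0.1108]
tool_rot: [[-1.0, -0.015, -0.0], [-0.015, 1.0, -0.0], [0.0, -0.0, -1.0]]
contact_force: [0.0, 0.9, -0.1]
finger_gap: 0.0214
gripper_force: 60.0
```

```bash
python3 - <<'E'
from h import *
to(667,204.5,108.6,180.8)
s=arm.read_state();print(s["finger_gap"],s["gripper_force"],s["contact_force"])
E
```

```text
at [667.2 205.4 110.8] ang -179.1 shift [ 0.2 -0.9  2.2] yaw 0.1 t 50.6
0.02142664820543847 59.96864799410105 [ 0.00154047  0.87448094 -0.1404385 ]
```

>>> play_rows(
  linear=[
    [0,0,-15],
    [0,0,-30],
    [0,0,-40],
    [0,0,-40],
    [0,0,-20],
  ],
  yaw=[0,0,0,0,0],
)

```text
t: 51.0
position: [0.6687, 0.2055, 0.2614]
tool_rot: [[-1.0, -0.015, 0.006], [-0.015, 1.0, 0.002], [-0.006, 0.002, -1.0]]
contact_force: [0.3, -0.3, -1.1]
finger_gap: 0.0216
gripper_force: 60.0
```

>>> play_rows(
  linear=[
    [10,5.6,0],
    [20,11,0],
    [25,13.8,0],
    [25,13.8,0],
    [25,13.8,0],
  ],
  yaw=[0,0,0,0,0],
)

```text
t: 51.42
position: [0.559, 0.2623, 0.254]
tool_rot: [[-1.0, -0.015, -0.002], [-0.015, 1.0, -0.001], [0.002, -0.001, -1.0]]
contact_force: [-0.8, 0.3, -0.7]
finger_gap: 0.0216
gripper_force: 60.0
```

>>> play_rows(
  linear=[
    [25,13.8,0],
    [25,13.8,0],
    [25,13.8,0],
    [25,13.8,0],
    [25,13.8,0],
  ],
  yaw=[0,0,0,0,0],
)

```text
t: 51.83
position: [0.4327, 0.3292, 0.2544]
tool_rot: [[-1.0, -0.016, -0.002], [-0.016, 1.0, -0.001], [0.002, -0.001, -1.0]]
contact_force: [0.5, 1.0, -2.5]
finger_gap: 0.0219
gripper_force: 60.0
```

>>> play_rows(
  linear=[
    [16,8.8,0],
    [9,5,0],
    [0,0,0],
    [0,0,0],
    [0,0,0],
  ],
  yaw=[0,0,7.1,7.1,7.1],
)

```text
t: 52.25
position: [0.4098, 0.3418, 0.2549]
tool_rot: [[-0.935, 0.355, -0.0], [0.355, 0.935, -0.001], [0.0, -0.001, -1.0]]
contact_force: [-0.7, -0.8, -2.1]
finger_gap: 0.0216
gripper_force: 60.0
```

>>> play_rows(
  linear=[
    [0,0,0],
    [0,0,0],
    [0,0,0],
    [0,0,0],
  ],
  yaw=[7.1,0,0,0],
)

```text
t: 52.58
position: [0.4101, 0.342, 0.2554]
tool_rot: [[-0.888, 0.46, -0.0], [0.46, 0.888, -0.001], [-0.0, -0.001, -1.0]]
contact_force: [-0.0, 0.2, -1.6]
finger_gap: 0.0213
gripper_force: 60.0
```

```bash
python3 - <<'E'
from h import *
to(409.3,342.6,133.8,152.5)
im,K,E,f=grab("wrist","w15.png")
im,K,E,f=grab("side","s5.png")
im,K,E,f=grab("top","t6.png")
m=cv2.inRange(cv2.cvtColor(im,cv2.COLOR_BGR2HSV),np.array([0,0,150]),np.array([180,45,255]));m[:150]=0;m[245:]=0;m[:,:120]=0;m[:,225:]=0
c=max(cv2.findContours(m,0,1)[0],key=cv2.contourArea);c=cv2.convexHull(c)
P=np.array([ray(u,v,K,E,.018)[:2]*1000 for u,v in c[:,0]]);print(cv2.boundingRect(c),rob(P))
E
```

```text
at [410.1 342.  255.4] ang 152.6 shift [  1.    0.3 121.6] yaw 0.1 t 52.6
(143, 166, 57, 58) (array([483.1, 305.3]), np.float64(77.5), 31)
```

>>> play_rows(
  linear=[
    [0,0,15],
    [0,0,30],
    [0,0,35],
    [0,0,25],
    [0,0,12],
  ],
  yaw=[0,0,0,0,0],
)

```text
t: 53.15
position: [0.4083, 0.3407, 0.1353]
tool_rot: [[-0.887, 0.461, -0.004], [0.461, 0.887, -0.004], [0.001, -0.005, -1.0]]
contact_force: [-0.9, -1.3, -2.3]
finger_gap: 0.0218
gripper_force: 60.0
```

>>> play_rows(
  linear=[
    [0,0,4],
    [0,0,0],
    [0,0,0],
    [0,0,0],
  ],
  yaw=[0,0,0,0],
)

```text
t: 53.48
position: [0.4112, 0.3433, 0.1368]
tool_rot: [[-0.887, 0.462, 0.002], [0.462, 0.887, 0.003], [-0.001, 0.003, -1.0]]
contact_force: [-0.5, -0.3, -1.2]
finger_gap: 0.0214
gripper_force: 60.0
```

```bash
python3 - <<'E'
from h import *
to(480,305.8,133.8,152.5)
E
```

```text
at [411.2 343.3 136.8] ang 152.5 shift [-78.4  -1.5   3.1] yaw -0.0 t 53.5
```

>>> play_rows(
  linear=[
    [0,-1,2],
    [-10,0,0],
    [-15,0,0],
    [-15,0,0],
    [-10,0,0],
  ],
  yaw=[0,0,0,0,0],
)

```text
t: 53.9
position: [0.4561, 0.3171, 0.1335]
tool_rot: [[-0.886, 0.463, 0.002], [0.463, 0.886, 0.0], [-0.001, 0.001, -1.0]]
contact_force: [0.6, 0.1, -1.8]
finger_gap: 0.0212
gripper_force: 60.0
```

>>> play_rows(
  linear=[
    [-10,0,0],
    [-10,0,0],
    [-7,0,0],
    [0,0,0],
    [0,0,0],
  ],
  yaw=[0,0,0,0,0],
)

```text
t: 54.32
position: [0.4779, 0.3057, 0.1327]
tool_rot: [[-0.886, 0.463, -0.0], [0.463, 0.886, -0.0], [0.0, -0.0, -1.0]]
contact_force: [0.0, 1.1, -0.7]
finger_gap: 0.0217
gripper_force: 60.0
```

>>> play_rows(
  linear=[
    [0,0,-5],
    [0,0,-6],
    [0,0,-3],
    [0,0,-3],
    [0,0,-3],
  ],
  yaw=[0,0,0,0,0],
)

```text
t: 54.73
position: [0.4778, 0.3063, 0.1535]
tool_rot: [[-0.887, 0.462, 0.0], [0.462, 0.887, 0.001], [-0.0, 0.001, -1.0]]
contact_force: [-0.7, -0.7, -1.6]
finger_gap: 0.0215
gripper_force: 60.0
```

>>> play_rows(
  linear=[
    [0,0,-3],
    [0,0,-3],
    [0,0,-3],
    [0,0,0],
    [0,0,0],
  ],
  yaw=[0,0,0,0,0],
)

```text
t: 55.15
position: [0.4779, 0.3058, 0.1618]
tool_rot: [[-0.887, 0.462, -0.0], [0.462, 0.887, -0.0], [-0.0, -0.0, -1.0]]
contact_force: [0.0, -0.3, -3.9]
finger_gap: 0.0216
gripper_force: 60.0
```

```bash
python3 - <<'E'
from h import *
to(480,305.8,133.8,152.5)
s=arm.read_state();print(s["contact_force"],s["moment"],s["finger_gap"])
im,K,E,f=grab("side","s6.png")
E
```

```text
at [477.9 305.8 161.8] ang 152.5 shift [-1.9  1.  28. ] yaw -0.0 t 55.1
[ 0.01410599 -0.31193138 -3.90640115] [-0.04879164 -0.01204374 -0.00822534] 0.021648727764731507
```

>>> play_rows(
  linear=[
    [0,0,-5],
    [0,0,-12],
    [0,0,-18],
    [0,0,-18],
    [0,0,-18],
  ],
  yaw=[0,0,0,0,0],
)

```text
t: 55.62
position: [0.4781, 0.3058, 0.2346]
tool_rot: [[-0.887, 0.462, 0.001], [0.462, 0.887, 0.0], [-0.0, 0.001, -1.0]]
contact_force: [0.6, 0.3, -4.1]
finger_gap: 0.0216
gripper_force: 60.0
```

>>> play_rows(
  linear=[
    [0,0,-16],
    [0,0,-13],
    [0,0,-9],
    [0,0,-5],
    [0,0,-1],
  ],
  yaw=[0,0,0,0,0],
)

```text
t: 56.03
position: [0.4783, 0.3061, 0.2782]
tool_rot: [[-0.887, 0.462, 0.001], [0.462, 0.887, 0.001], [-0.001, 0.002, -1.0]]
contact_force: [-0.6, 0.2, -4.8]
finger_gap: 0.0216
gripper_force: 60.0
```

>>> play_rows(
  linear=[
    [-2.3,-1.9,0],
    [-4.6,-3.8,0],
    [-7.7,-6.4,0],
    [-10.8,-9,0],
    [-13.8,-11.5,0],
  ],
  yaw=[0,0,0,0,0],
)

```text
t: 56.45
position: [0.4976, 0.2578, 0.2762]
tool_rot: [[-0.887, 0.461, -0.001], [0.461, 0.887, -0.001], [0.0, -0.001, -1.0]]
contact_force: [1.0, 0.3, -4.3]
finger_gap: 0.0216
gripper_force: 60.0
```

>>> play_rows(
  linear=[
    [-15.4,-12.8,0],
    [-15.4,-12.8,0],
    [-15.4,-12.8,0],
    [-15.4,-12.8,0],
    [-15.4,-12.8,0],
  ],
  yaw=[0,0,0,0,0],
)

```text
t: 56.87
position: [0.5368, 0.1633, 0.2766]
tool_rot: [[-0.886, 0.464, -0.0], [0.464, 0.886, -0.001], [-0.0, -0.001, -1.0]]
contact_force: [-0.0, -0.1, -3.6]
finger_gap: 0.0215
gripper_force: 60.0
```

>>> play_rows(
  linear=[
    [-15.4,-12.8,0],
    [-15.4,-12.8,0],
    [-15.4,-12.8,0],
    [-15.4,-12.8,0],
    [-15.4,-12.8,0],
  ],
  yaw=[0,0,0,0,0],
)

```text
t: 57.28
position: [0.5751, 0.071, 0.2766]
tool_rot: [[-0.886, 0.464, -0.0], [0.464, 0.886, -0.001], [-0.0, -0.001, -1.0]]
contact_force: [0.3, 0.2, -3.7]
finger_gap: 0.0217
gripper_force: 60.0
```

>>> play_rows(
  linear=[
    [-15.4,-12.8,0],
    [-15.4,-12.8,0],
    [-13.8,-11.5,0],
    [-10.8,-9,0],
    [-7.7,-6.4,0],
  ],
  yaw=[0,0,0,0,0],
)

```text
t: 57.7
position: [0.6066, -0.0058, 0.2767]
tool_rot: [[-0.885, 0.466, -0.0], [0.466, 0.885, -0.002], [-0.001, -0.002, -1.0]]
contact_force: [-0.8, -0.2, -2.2]
finger_gap: 0.0217
gripper_force: 60.0
```

>>> play_rows(
  linear=[
    [-6.2,-5.1,0],
    [-4.6,-3.8,0],
    [-3.1,-2.6,0],
    [-1.1,-1.5,0],
    [0,0,0],
  ],
  yaw=[0,0,0,0,0],
)

```text
t: 58.12
position: [0.6139, -0.02, 0.2768]
tool_rot: [[-0.887, 0.462, -0.0], [0.462, 0.887, 0.0], [0.0, -0.0, -1.0]]
contact_force: [0.4, 0.3, -4.8]
finger_gap: 0.0213
gripper_force: 60.0
```

```bash
python3 - <<'E'
from h import *
s=arm.read_state();z=s["position"][2]-.1478
to(614.3,-21.2,231.8,152.5);print("lid z",z)
im,K,E,f=grab("top","t7.png");w,Kw,Ew,_=grab("wrist","w16.png");grab("side","s7.png")
m=cv2.inRange(cv2.cvtColor(im,cv2.COLOR_BGR2HSV),np.array([0,0,130]),np.array([180,45,255]));m[:90]=0;m[190:]=0;m[:,:245]=0;m[:,345:]=0
c=cv2.convexHull(max(cv2.findContours(m,0,1)[0],key=cv2.contourArea))
print(cv2.boundingRect(c),rob(np.array([ray(u,v,K,E,z+.012)[:2]*1000 for u,v in c[:,0]])))
h=cv2.cvtColor(w,cv2.COLOR_BGR2HSV);m=cv2.inRange(h,np.array([0,0,80]),np.array([180,50,255]));m[228:]=0
c=cv2.convexHull(max(cv2.findContours(m,0,1)[0],key=cv2.contourArea))
print(cv2.boundingRect(c),rob(np.array([ray(u,v,Kw,Ew,z+.012)[:2]*1000 for u,v in c[:,0] if v<222])))
E
```

```text
at [613.9 -20.  276.8] ang 152.5 shift [-0.9 -0.9 45. ] yaw -0.0 t 58.1
lid z 0.1289562902779226
(341, 134, 2, 1) (array([ 297.6, -138.2]), np.float64(328.1), 2)
(112, 0, 245, 153) (array([479.9,   2.5]), np.float64(112.7), 9)
```

```bash
cat > rad.py <<'E'
from h import *
def radial(im,K,E,c,z,lo,hi,ok):
    g=cv2.GaussianBlur(cv2.cvtColor(im,cv2.COLOR_BGR2HSV),(3,3),0)[:,:,1].astype(float)-cv2.GaussianBlur(im,(3,3),0).min(2)
    P=[]
    for a in np.radians(range(0,360,3)):
        rr=np.arange(lo,hi,1.);pts=[(c[0]+r*np.cos(a),c[1]+r*np.sin(a)) for r in rr]
        uv=np.array([proj([x/1e3,y/1e3,z],K,E) for x,y in pts])
        if not all(ok(u,v) for u,v in uv): continue
        s=cv2.remap(g.astype(np.float32),uv[:,:1].astype(np.float32),uv[:,1:].astype(np.float32),1)[:,0]
        d=s[4:]-s[:-4];i=d.argmax()
        if d[i]>40: P.append(pts[i+2])
    return rob(np.array(P)) if len(P)>8 else len(P)
if __name__=="__main__":
    w,K,E,_=grab("wrist");z=arm.read_state()["position"][2]-.1478+.012
    print("lid wrist",radial(w,K,E,(619,-21.5),z,66,92,lambda u,v:0<u<559 and 0<v<226))
    s,K,E,_=grab("side")
    print("lid side",radial(s,K,E,(619,-21.5),z,66,92,lambda u,v:True))
E
python3 rad.py
```

```text
lid wrist (array([617.2, -19.7]), np.float64(77.9), 53)
lid side (array([614.7, -24.1]), np.float64(79.3), 15)
```

>>> play_rows(
  linear=[
    [-1.4,-0.8,0],
    [0,0,5],
    [0,0,8],
    [0,0,8],
    [0,0,7],
  ],
  yaw=[0,0,0,0,0],
)

```text
t: 58.78
position: [0.6144, -0.0212, 0.2474]
tool_rot: [[-0.887, 0.462, -0.001], [0.462, 0.887, 0.0], [0.001, -0.001, -1.0]]
contact_force: [0.4, -0.4, -5.6]
finger_gap: 0.0216
gripper_force: 60.0
```

>>> play_rows(
  linear=[
    [0,0,4],
    [0,0,3],
    [0,0,2],
    [0,0,2],
    [0,0,1],
  ],
  yaw=[0,0,0,0,0],
)

```text
t: 59.2
position: [0.6149, -0.0214, 0.2368]
tool_rot: [[-0.887, 0.462, 0.0], [0.462, 0.887, 0.0], [-0.0, 0.0, -1.0]]
contact_force: [0.3, 0.6, -4.2]
finger_gap: 0.0219
gripper_force: 60.0
```

>>> play_rows(
  linear=[
    [0,0,1],
    [0,0,1],
    [0,0,1],
    [0,0,1],
    [0,0,1],
  ],
  yaw=[0,0,0,0,0],
)

```text
t: 59.62
position: [0.6149, -0.0214, 0.2319]
tool_rot: [[-0.887, 0.462, 0.0], [0.462, 0.887, 0.0], [-0.0, 0.0, -1.0]]
contact_force: [0.5, -0.0, -4.5]
finger_gap: 0.0213
gripper_force: 60.0
```

>>> play_rows(
  linear=[
    [0,0,1],
    [0,0,1],
    [0,0,1],
    [0,0,0],
    [0,0,0],
  ],
  yaw=[0,0,0,0,0],
)

```text
t: 60.03
position: [0.615, -0.0214, 0.2291]
tool_rot: [[-0.887, 0.462, 0.001], [0.462, 0.887, 0.0], [-0.0, 0.0, -1.0]]
contact_force: [0.1, 0.1, -1.4]
finger_gap: 0.0214
gripper_force: 60.0
```

```bash
python3 - <<'E'
from rad import *
to(614.8,-21.4,231.8,152.5)
w,K,E,_=grab("wrist","w17.png")
for z in(.096,.100): print("lid wrist",z,radial(w,K,E,(619,-21.5),z,66,92,lambda u,v:0<u<559 and 0<v<226))
grab("side","s8.png")
E
```

```text
at [615.  -21.4 229.1] ang 152.5 shift [ 0.2 -0.1 -2.7] yaw -0.0 t 60.0
lid wrist 0.096 (array([619.2, -22.5]), np.float64(78.7), 58)
lid wrist 0.1 (array([618.2, -22. ]), np.float64(77.7), 58)
```

>>> play_rows(
  linear=[
    [0,0,3],
    [0,0,4],
    [0,0,5],
    [0,0,5],
    [0,0,0],
  ],
  yaw=[0,0,0,0,0],
)

```text
t: 60.55
position: [0.614, -0.0213, 0.2102]
tool_rot: [[-0.887, 0.462, -0.002], [0.462, 0.887, -0.0], [0.002, -0.001, -1.0]]
contact_force: [0.5, 1.1, -1.7]
finger_gap: 0.0217
gripper_force: 60.0
```

>>> play_rows(
  linear=[
    [0,0,0],
    [0,0,0],
    [0,0,0],
  ],
  yaw=[0,0,0],
)

```text
t: 60.8
position: [0.615, -0.0214, 0.2121]
tool_rot: [[-0.887, 0.462, 0.001], [0.462, 0.887, 0.0], [-0.0, 0.0, -1.0]]
contact_force: [0.8, 0.1, -1.3]
finger_gap: 0.0215
gripper_force: 60.0
```

```bash
python3 - <<'E'
from rad import *
to(614.8,-21.4,211.8,152.5);print(arm.read_state()["contact_force"])
E
```

```text
at [615.  -21.4 212.1] ang 152.5 shift [ 0.2 -0.1  0.3] yaw -0.0 t 60.8
[ 0.83224009  0.14867318 -1.30097012]
```

>>> play_rows(
  linear=[
    [6,0,0],
    [10,0,0],
    [14,0,0],
    [14,0,0],
    [14,0,0],
  ],
  yaw=[0,0,0,0,0],
)

```text
t: 61.22
position: [0.5621, 0.0061, 0.2118]
tool_rot: [[-0.887, 0.462, -0.0], [0.462, 0.887, 0.0], [0.001, 0.0, -1.0]]
contact_force: [0.3, -0.2, -1.5]
finger_gap: 0.0215
gripper_force: 60.0
```

>>> play_rows(
  linear=[
    [12,0,0],
    [6,0,0],
    [0,0,0],
    [0,0,-20],
    [0,0,-30],
  ],
  yaw=[0,0,0,0,0],
)

```text
t: 61.63
position: [0.5456, 0.0137, 0.26]
tool_rot: [[-0.887, 0.462, -0.005], [0.462, 0.887, -0.001], [0.004, -0.003, -1.0]]
contact_force: [0.4, -0.4, -1.9]
finger_gap: 0.0217
gripper_force: 60.0
```

>>> play_rows(
  linear=[
    [0,0,0],
    [0,0,0],
    [0,0,0],
    [0,0,0],
    [-17.5,27.1,0],
  ],
  yaw=[-7.1,-7.1,-7.1,-7.1,0],
)

```text
t: 62.05
position: [0.5636, 0.0334, 0.263]
tool_rot: [[-1.0, -0.011, 0.0], [-0.011, 1.0, -0.002], [-0.0, -0.002, -1.0]]
contact_force: [0.8, -2.0, 0.3]
finger_gap: 0.0218
gripper_force: 60.0
```

>>> play_rows(
  linear=[
    [-17.5,27.1,0],
    [-17.5,27.1,0],
    [-17.5,27.1,0],
    [-17.5,27.1,0],
    [-17.5,27.1,0],
  ],
  yaw=[0,0,0,0,0],
)

```text
t: 62.47
position: [0.6511, 0.1792, 0.2616]
tool_rot: [[-1.0, -0.015, 0.0], [-0.015, 1.0, -0.0], [-0.0, -0.0, -1.0]]
contact_force: [0.3, 0.0, -0.2]
finger_gap: 0.0217
gripper_force: 60.0
```

>>> play_rows(
  linear=[
    [-17.5,27.1,0],
    [0,0,0],
    [0,0,0],
    [0,0,0],
  ],
  yaw=[0,0,0,0],
)

```text
t: 62.8
position: [0.6673, 0.2043, 0.2612]
tool_rot: [[-1.0, -0.015, -0.0], [-0.015, 1.0, -0.002], [0.0, -0.002, -1.0]]
contact_force: [0.6, -0.2, -0.7]
finger_gap: 0.0215
gripper_force: 60.0
```

```bash
python3 - <<'E'
from rad import *
to(667.2,205,110.8,180.9)
E
```

```text
at [667.3 204.3 261.2] ang -179.2 shift [  0.    1.  150.4] yaw -0.1 t 62.8
```

>>> play_rows(
  linear=[
    [0,0,15],
    [0,0,30],
    [0,0,35],
    [0,0,30],
    [0,0,20],
  ],
  yaw=[0,0,0,0,0],
)

```text
t: 63.22
position: [0.6655, 0.203, 0.1293]
tool_rot: [[-1.0, -0.013, -0.003], [-0.013, 1.0, -0.001], [0.003, -0.001, -1.0]]
contact_force: [-0.2, 0.5, -2.1]
finger_gap: 0.0219
gripper_force: 60.0
```

>>> play_rows(
  linear=[
    [0,0,8],
    [0,0,4],
    [0,0,0],
    [0,0,0],
    [0,0,0],
  ],
  yaw=[0,0,0,0,0],
)

```text
t: 63.63
position: [0.6683, 0.2053, 0.1222]
tool_rot: [[-1.0, -0.015, 0.003], [-0.015, 1.0, 0.001], [-0.003, 0.001, -1.0]]
contact_force: [-0.1, 0.6, 0.0]
finger_gap: 0.0217
gripper_force: 60.0
```

```bash
python3 - <<'E'
from rad import *
to(667.2,205,110.8,180.9)
E
```

```text
at [668.3 205.3 122.2] ang -179.1 shift [ 1.2 -0.3 11.4] yaw -0.0 t 63.6
```

>>> play_rows(
  linear=[
    [0,0,4],
    [0,0,3],
    [0,0,2],
    [0,0,0],
    [0,0,0],
  ],
  yaw=[0,0,0,0,0],
)

```text
t: 64.05
position: [0.667, 0.2053, 0.1107]
tool_rot: [[-1.0, -0.015, -0.0], [-0.015, 1.0, -0.0], [0.0, -0.0, -1.0]]
contact_force: [0.6, 0.0, -1.6]
finger_gap: 0.0214
gripper_force: 60.0
```

>>> play_rows(
  linear=[
    [0,0,1],
    [0,0,0],
    [0,0,0],
  ],
  yaw=[0,0,0],
)

```text
t: 64.3
position: [0.6671, 0.2052, 0.1107]
tool_rot: [[-1.0, -0.015, 0.0], [-0.015, 1.0, 0.0], [-0.0, 0.0, -1.0]]
contact_force: [-2.2, -0.6, 4.2]
finger_gap: 0.0216
gripper_force: 60.0
```

```bash
python3 - <<'E'
from rad import *
to(667.2,205,110.8,180.9);print(arm.read_state()["contact_force"])
E
```

```text
at [667.1 205.2 110.7] ang -179.1 shift [-0.1 -0.2 -0.1] yaw -0.0 t 64.3
[-2.23773699 -0.56345503  4.22781172]
```

On the pad; release, rise and look.

>>> play_rows(
  linear=[
    [0,0,0],
    [0,0,0],
    [0,0,0],
    [0,0,0],
    [0,0,0],
  ],
  yaw=[0,0,0,0,0],
  jaw=100,
  grip_force=20,
)

```text
t: 64.72
position: [0.667, 0.2053, 0.1096]
tool_rot: [[-1.0, -0.015, -0.0], [-0.015, 1.0, -0.0], [0.0, -0.0, -1.0]]
contact_force: [0.1, -0.2, -0.7]
finger_gap: 0.0466
gripper_force: 0.0
```

>>> play_rows(
  linear=[
    [0,0,0],
    [0,0,-10],
    [0,0,-30],
    [0,0,-40],
    [0,0,-40],
  ],
  yaw=[0,0,0,0,0],
)

```text
t: 65.13
position: [0.6663, 0.2051, 0.2311]
tool_rot: [[-1.0, -0.015, -0.002], [-0.015, 1.0, -0.001], [0.002, -0.001, -1.0]]
contact_force: [0.4, 0.3, 1.3]
finger_gap: 0.0528
gripper_force: 0.0
```

>>> play_rows(
  linear=[
    [0,0,-40],
    [0,0,-20],
    [30,20,0],
    [35,20,0],
    [35,20,0],
  ],
  yaw=[0,0,0,0,0],
)

```text
t: 65.55
position: [0.5658, 0.2633, 0.2909]
tool_rot: [[-1.0, -0.013, 0.002], [-0.013, 1.0, 0.0], [-0.002, 0.0, -1.0]]
contact_force: [-0.3, 0.8, 0.1]
finger_gap: 0.0528
gripper_force: 0.0
```

>>> play_rows(
  linear=[
    [30,25,0],
    [20,30,0],
    [20,30,0],
    [0,0,0],
    [0,0,0],
  ],
  yaw=[0,0,0,0,0],
)

```text
t: 65.97
position: [0.4929, 0.3505, 0.2905]
tool_rot: [[-1.0, -0.021, 0.0], [-0.021, 1.0, 0.001], [-0.0, 0.001, -1.0]]
contact_force: [-0.4, -1.2, 0.5]
finger_gap: 0.053
gripper_force: 0.0
```

```bash
python3 - <<'E'
from rad import *
t,K,E,_=grab("top","t9.png");s,Ks,Es,_=grab("side","s9.png")
print("lid top",radial(t,K,E,(618,-21.5),.096,66,92,lambda u,v:True))
print("lid side",radial(s,Ks,Es,(618,-21.5),.096,66,92,lambda u,v:True))
for c in blobs(t,[22,120,120],[34,255,255]): print("blT",rect(c,K,E,.029))
a=cv2.resize(t[90:260,130:450],(640,340),interpolation=cv2.INTER_CUBIC);b=cv2.resize(s[110:250,180:440],(480,258),interpolation=cv2.INTER_CUBIC)
o=np.zeros((600,640,3),np.uint8);o[:340]=a;o[341:599,:480]=b;cv2.imwrite("pics/fin.png",o)
E
```

```text
lid top (array([619.9, -21.6]), np.float64(78.8), 117)
lid side (array([615.9, -22.8]), np.float64(81.6), 43)
blT [448.4, 3.8, 60.0, 25.1, 6.8]
blT [455.3, 67.4, 60.2, 24.5, -6.6]
```

View pics/fin.png

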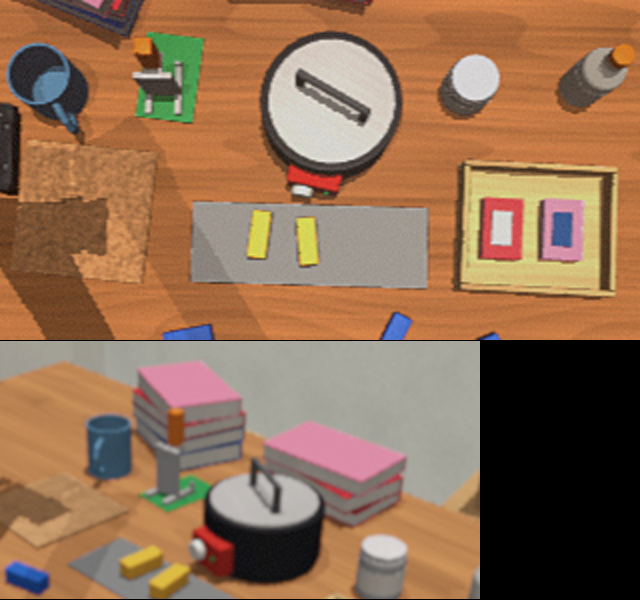

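The picture shows the lid home and level on the pot (330,100), the lifter upright on its pad (165,80), and both books in the crate (500,228 and 562,230). Two blocks remain on the board.

```bash
python3 -c "
from workcell import arm
print(arm.hand_in())"
```

```text
the job is handed in; nothing more can be done
None
```

I handed the job in at about 66 s: the red and pink books are in the crate, three glue blocks are in the pot, the lid is home on the pot, and the lifter is upright on its pad. The hand-in gave no verdict; the last pictures show all of this except the blocks, which I counted in the pot before closing it.

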